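Load the stockroom charging corner

ROBOT

A 6-joint arm with a two-finger parallel gripper is mounted at the origin on the work surface. World frame = base frame: x ahead of the robot, y to its left, z up, the work surface at z = 0. Lengths are in m, angles in rad, forces in N, time in s.
With the tool pointing down it reaches from about 0.35 to 0.85 m from the base axis. Payload 8.1 kg.
Tool frame: the origin (TCP) lies on the front face of the gripper's body, between the roots of the fingers; the fingertips stand 84 mm ahead of it and the grasp point (between the pads) lies 65 mm ahead of it; z points along the fingers, y is the direction in which the jaws open and shut (so a half turn about z gives the same grasp; the last joint's range is limited). The gripper opens to 93 mm and grips with 3 to 60 N. Pads are 15 mm wide; open, the fingers measure 128 mm over their backs; the gripper's body (75 mm by 188 mm) begins 65 mm behind the grasp point.
Start: joints at [-1.283, 0.13, 1.488, -0, 1.523, -0.085], TCP at [0.219, -0.559, 0.303] pointing down, gripper open.
Joint ranges: [-2.96, 2.96], [-0.89, 2.26], [0.02, 2.5], [-1.34, 4.48], [0, 2.73], [-2.66, 2.66]. Speed limits (rad/s): [2.39, 2.39, 2.79, 3.14, 3.14, 3.14].

INTERFACE

Orientations are given as a unit quaternion [w, x, y, z].
In Python, from workcell import bot gives the robot as it stands. The module is installed in compiled form; this text tells all that it offers.
- The arm moves only by the tool play_rows, never from a script. Its argument "increments" is a list of rows, each an object with "offset": the shift along the tool's x, y, z in units of 30 mm (1.0 is 30 mm), a list of three; "roll": the turn about the tool's z in units of 8 degrees (1.0 is 8 degrees). A call has 1 to 10 rows; each row shifts and turns the commanded pose from where the row before left it, along the tool's axes as they then stand; what a row does not reach is not made up. A row lasts 1/10 s, in which the tool goes at most 50 mm and 8.59 degrees, less where a joint would pass 70% of its speed; a pose out of reach is approached as far as the arm can. A call is refused whole if a number of a shift passes 1 or a number of a turn 1, either way. A call with a gripper value outside its range is refused whole. "hand" is the opening, from 0 (shut) to 1 (fully open), set as the call begins (left out, the last holds). The fingers move at their own pace and stop on an object; "newtons" is the grip in N (left out, the last holds). Time passes only in rows, so rows that do not move let the fingers close. It gives the time, the measured TCP pose, the force and the opening at its end, in the units of the state.
- bot.get_obs(): the state, without advancing time (a new reading comes with each control period).
- bot.snapshot(name): name is "scene" or "top" or "wrist"; returns a dict with "color" (480x640x3 uint8, red, green, blue), "fov_y" (degrees; the focal length in pixels is half the picture's height over the tangent of half this angle, whatever the lens; pixels are square), "cx", "cy" (the principal point, pixels), "k1" (the pictures are not rectified: a ray, as slopes to the right and down, at radius r is drawn at 1 + k1 r^2 times it, then the intrinsics apply), "R" (3x3) and "t" (3): a world point X has camera coordinates R X + t. Camera axes: x right, y down, z forward; pixel columns grow to the right and rows downward; lengths in m; the calibration is good to about 2 mm. A picture is of the moment at which its call begins. There is no depth.
- bot.close_job(): hands the job in, once; it reports no verdict.
The state is a dict: "clock": time; "joint_pos": joint angles; "dq": joint speeds; "joint_efforts": joint torques, N m; "position": TCP position; "eef_rot": TCP orientation; "wrist_force": force on the tool from outside, world axes, zero at the start; "wrist_torque": the same for the moment, N m; "grip_width": opening from 0.0 (shut) to 1.0 (fully open).
Only numpy, scipy, OpenCV 4.12 (cv2) and the standard library are available. Lean on these libraries where they do the work, as an engineer would, in place of code of your own. Each camera call takes 0.05 s, during which the arm holds its last target.

TASK

Put the stockroom's batteries on charge. First give the dock's contacts a shot of cleaner by pressing the cap of the clamped can fully down and letting it spring back; then walk the tall battery into the taped bay, rocking it onto one bottom end and swinging the other over the front tape in turn, never lifting it clear of the bench, until it stands upright and square with its back against the contact leaves. Lay every scanner pack flat in a bay of its own in the charger, and when all is loaded turn the timer dial clockwise to the long mark; leave the other things on the desk where they are.

Things in the scene. Friction and masses are not known exactly. Their poses are not given: they have to be found in the camera images.
- dock: battery dock fixed to the desk: upright grey plate 170 mm wide (y), 75 high, 6 thick; origin at the foot of its front face, midway; x away from the robot through it, y left, z up. Soft bowed brass leaves stand 10 mm out (no obstacle). White tape marks the bay in front: front tape line at x=-90 mm, sides y=+-80. Docked battery: middle at x=-31 to -36, y=0. Can of cleaner (52 mm) at y=-145
- nozzle (a joint): sprung white cap on the cleaner can: 0 = up, 0.006 m = fully down; springs back by itself; takes 1.6 N to start and 6.4 N at the bottom
- nozzle_top (a point): centre of the top of that cap (17 mm across, 16 high, top 190 mm above the desk when up); press straight down
- battery: tall grey battery, black top: 60 mm thick (x), 110 wide (y), case 164 high, terminals to 184; about 1.4 kg, varies. Starts 100 to 145 mm in front of its place at the dock, within 0.2 rad of square. Origin at the centre of the underside, x towards its back (brass strips, to face the dock plate), y left, z up
- end_left (a point): middle of the left bottom edge of the battery (y = +55 mm, underside), 60 mm long along x
- end_right (a point): middle of the right bottom edge of the battery (y = -55 mm, underside)
- charger: black charger plate 160 mm (x, -80 to 80) by 200 (y, -155 to 45), 12 thick, with 8 mm rims (tops 20 mm above the desk) round four bays, and a grey control pod at its left end: 116 (x) by 106 (y), top 72 mm above the desk, centred at x=-22, y=105 mm. Origin on the desk; x away from the robot, y left, z up
- bay0 (a point): middle of the floor of a charger bay (12 mm above the desk), bay 48 mm (x) by 80 (y) clear between 8 mm rims; axes as the charger
- bay1 (a point): middle of the floor of a charger bay (12 mm above the desk), bay 48 mm (x) by 80 (y) clear between 8 mm rims; axes as the charger
- bay2 (a point): middle of the floor of a charger bay (12 mm above the desk), bay 48 mm (x) by 80 (y) clear between 8 mm rims; axes as the charger
- bay3 (a point): middle of the floor of a charger bay (12 mm above the desk), bay 48 mm (x) by 80 (y) clear between 8 mm rims; axes as the charger
- dial (a joint): timer dial, 0 to 2.6 rad, grows clockwise seen from above; stays where it is left (friction 0.04 N m). At 0 its white pointer looks along the charger's +y at a short mark; further marks at 0.7 (short), 1.4 (the long mark) and 2.1 rad (short)
- dial_grip (a point): on the dial's axis, 58 mm above the desk, mid-height of its grip bar: 12 mm thick, 40 long, from 48 to 68 mm above the desk, in an open-topped square well 84 x 84 mm in the pod (rim 72 mm, floor 40 mm above the desk). The bar lies along the pointer: at joint 0 along the charger's y
- pack0: black scanner battery pack lying flat, 70 mm (x) by 38 (y) by 26 high, about 120 g; origin at the centre of its underside; may be absent
- pack1: black scanner battery pack lying flat, 70 mm (x) by 38 (y) by 26 high, about 120 g; origin at the centre of its underside; may be absent
- pack2: black scanner battery pack lying flat, 70 mm (x) by 38 (y) by 26 high, about 120 g; origin at the centre of its underside; may be absent
- pack3: black scanner battery pack lying flat, 70 mm (x) by 38 (y) by 26 high, about 120 g; origin at the centre of its underside; may be absent
- tape_roll: bystander: small roll of black tape lying flat, 64 mm across, 19 high; origin under its centre
- screwdriver: bystander: screwdriver lying on the desk, 150 mm long along x
- mug: bystander: white mug, 76 mm across, 85 high
- spraycan: bystander: loose small spray can, 54 mm across, 155 high
- cardbox: bystander: grey card-index box 134 x 94 x 93 mm
- tape_measure: bystander: tape measure 75 x 68 x 36 mm
Things that resemble listed ones, but are neither listed nor needed, are in the scene too. What is shaped like the battery but red is not meant.

How it is judged:
By the outcome, as a careful person would: the job done as asked, in the order asked, and still so for the second after the job is handed in, with the robot touching nothing.
Of pack0, pack1, pack2, pack3 only 2 to 4 are there at a start; the rules pass over those that are not, and their reading is None.
At some moment in a run one of pack0, pack1, pack2, pack3 may be knocked a few centimetres aside while the robot is not near it.
It also fails if it takes over 210 s, if anything falls off the work surface, if the arm or the gripper's body presses on something with over 40 N, if the wrist force passes 120 N, or if a joint passes its speed limit or range.

## Working session

There is one attempt and no reset: what is moved stays moved. The work goes in short steps, Python scripts to look and compute and a tool call to move; the robot and the scene stay as the last step left them, time stands still between calls to the robot, and variables do not carry over. Pictures are saved under pics/ and viewed, and the job is handed in when it is done.

Besides the shell and the picture viewer there is one more tool, called after ">>>" by a JSON object that holds its "name" and its "arguments", one argument or row to a line. play_rows: Moves the arm, as the interface text tells. Its arguments: {"type":"object","properties":{"increments":{"type":"array"},"hand":{"type":"number"},"newtons":{"type":"number"}},"required":["increments"]}

```bash
mkdir -p pics; ls; cat > h.py <<'E'
import numpy as np, cv2
from workcell import bot
def snap(n,f):
    s=bot.snapshot(n); cv2.imwrite('pics/'+f+'.png',s['color'][:,:,::-1]); 
    np.savez('pics/'+f+'.npz',**{k:np.array(v) for k,v in s.items()}); return s
def load(f):
    d=np.load('pics/'+f+'.npz'); return {k:d[k] for k in d.files}
def K(s):
    f=240/np.tan(np.radians(float(s['fov_y']))/2); return f,float(s['cx']),float(s['cy']),float(s['k1'])
def proj(s,X):
    f,cx,cy,k=K(s); c=np.atleast_2d(X)@np.array(s['R']).T+np.array(s['t']); a=c[:,:2]/c[:,2:]; r=(a**2).sum(1,keepdims=True); a=a*(1+k*r); return a*f+[cx,cy]
def ray(s,uv):
    f,cx,cy,k=K(s); d=(np.atleast_2d(uv)-[cx,cy])/f; a=d.copy()
    for _ in range(30): a=d/(1+k*(a**2).sum(1,keepdims=True))
    R=np.array(s['R']); v=np.c_[a,np.ones(len(a))]@R; return -R.T@np.array(s['t']),v
def plane(s,uv,z):
    o,v=ray(s,uv); return o+v*((z-o[2])/v[:,2:])
E
python3 - <<'E'
from h import *
for n in ('scene','top','wrist'):
    s=snap(n,n+'0'); print(n,s['fov_y'],s['k1'],(-np.array(s['R']).T@s['t']).round(3))
print(bot.get_obs())
E
```

```text
pics
scene 43.69816548991722 0.04872154759332954 [ 1.06  -0.618  1.272]
top 45.78791299471038 -0.021362344993339975 [2.870e-01 1.000e-03 1.529e+00]
wrist 58.931101836510535 -0.07910090644281528 [ 0.286 -0.531  0.384]
{'clock': 0.15, 'joint_pos': array([-1.28337855e+00,  1.31028578e-01,  1.48903456e+00, -2.78591220e-05,
        1.52296858e+00, -8.53954785e-02]), 'dq': array([-6.44889112e-04, -1.55709384e-03, -1.58058436e-03,  8.42926339e-04,
       -6.52699871e-04,  9.03678870e-06]), 'joint_efforts': array([ 1.27679643e-03, -5.60474825e+01, -4.92333913e+01,  7.68343289e-02,
        3.06126312e-02, -9.68314180e-05]), 'position': array([ 0.21846852, -0.55847555,  0.30190091]), 'eef_rot': array([-7.14462319e-04,  9.82676155e-01,  1.85329591e-01, -8.63995482e-05]), 'wrist_force': array([ 0.35025262, -0.27156377, -0.14400931]), 'wrist_torque': array([0.00766417, 0.01200332, 0.02773898]), 'grip_width': 0.9992937000241195}
```

View pics/scene0.png

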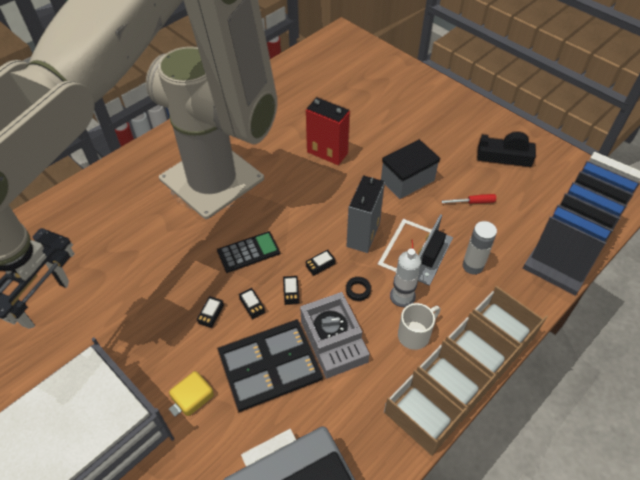

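View pics/top0.png

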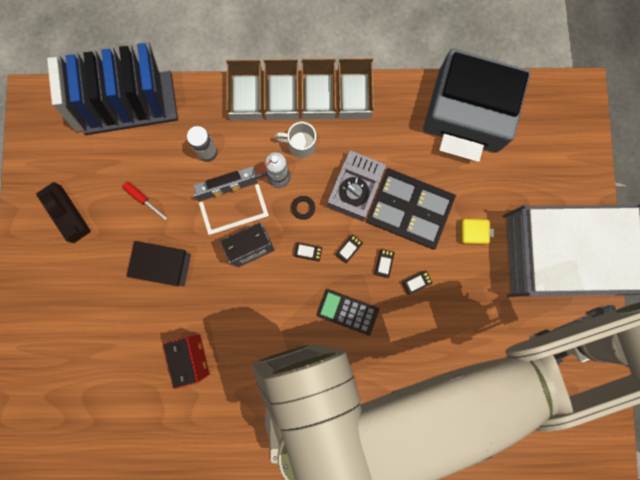

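View pics/wrist0.png

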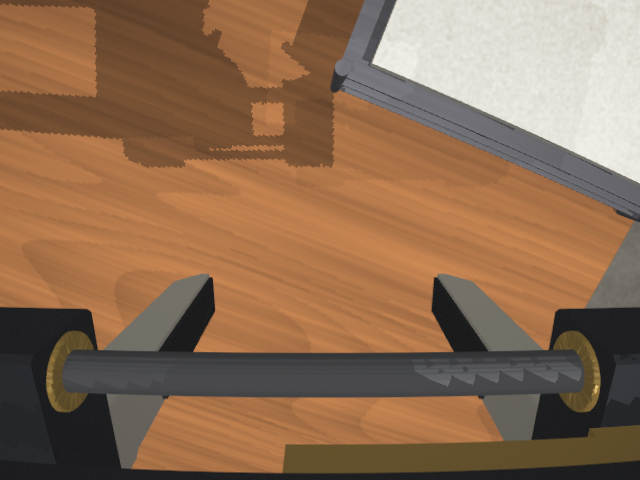

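```bash
python3 - <<'E'
from h import *
a=load('top0'); b=load('scene0')
def crop(s,x0,y0,x1,y1,k,f):
    cv2.imwrite('pics/'+f,cv2.resize(s['color'][y0:y1,x0:x1,::-1],None,fx=k,fy=k,interpolation=cv2.INTER_CUBIC))
crop(a,180,120,300,280,4-.3,'c1.png'); crop(a,290,140,460,300,4.5,'c2.png'); crop(b,340,170,520,320,4,'c3.png'); crop(b,190,240,380,410,3.5,'c4.png')
E
```

```text
(no output)
```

View pics/c1.png

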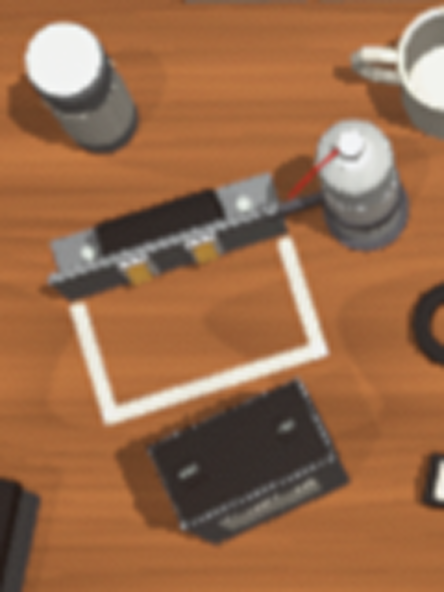

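View pics/c2.png

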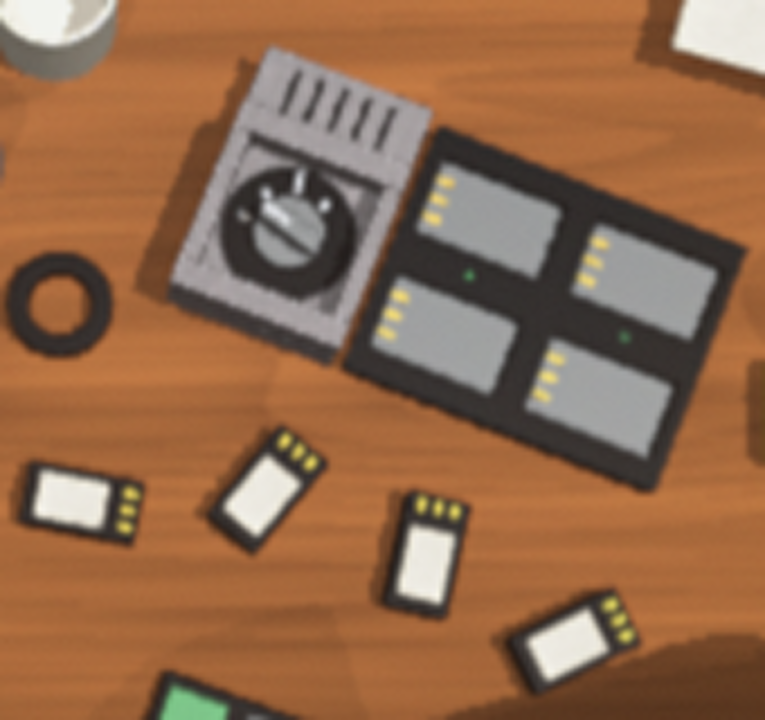

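View pics/c3.png

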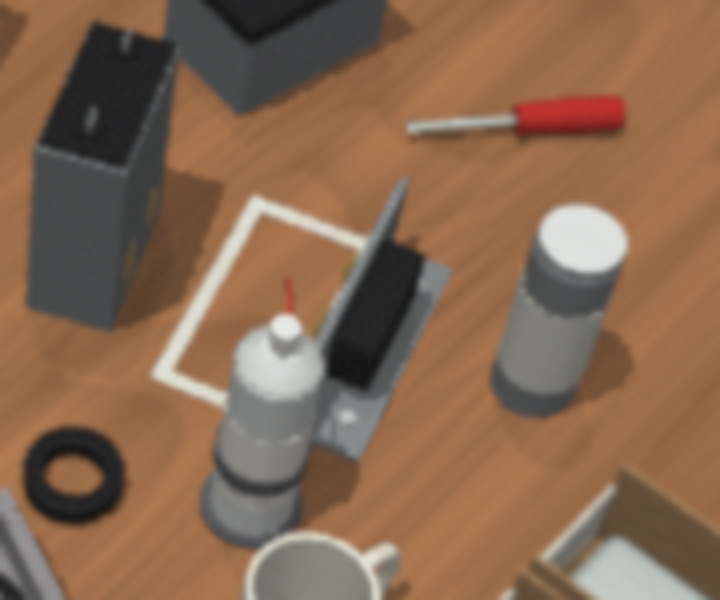

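View pics/c4.png

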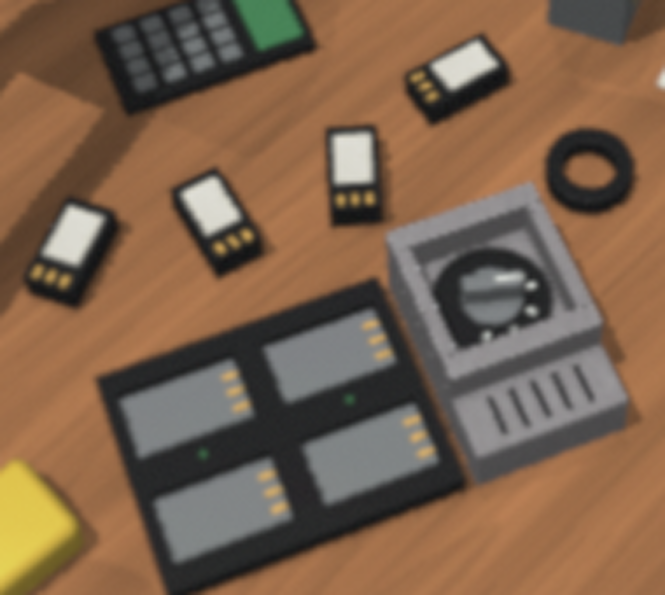

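```bash
cat >> h.py <<'E'
def corners(s,mask,eps=None):
    cs,_=cv2.findContours(mask.astype(np.uint8),cv2.RETR_EXTERNAL,cv2.CHAIN_APPROX_NONE); return sorted(cs,key=cv2.contourArea,reverse=True)
E
python3 - <<'E'
from h import *
a=load('top0'); b=load('scene0')
c1=lambda *p:np.array(p,float)/3.7+[180-.5+.5/3.7,120-.5+.5/3.7]
c2=lambda *p:np.array(p,float)/4.5+[290-.5+.5/4.5,140-.5+.5/4.5]
c3=lambda *p:np.array(p,float)/4+[340-.4,170-.4]
c4=lambda *p:np.array(p,float)/3.5+[190-.4,240-.4]
T=plane(a,c1((108,416),(325,348),(286,240),(77,306)),0)
print('tape top',T.round(4)); d=T[1]-T[0]; print(np.linalg.norm(d[:2]),'yaw of -y',np.arctan2(d[1],d[0])+np.pi/2)
T=plane(b,c3((257,203),(160,374)),0); print('tape scene FL,FR',T.round(4)); d=T[1]-T[0]; print(np.linalg.norm(d[:2]),np.arctan2(d[1],d[0])+np.pi/2)
P=plane(a,c2((440,128),(745,245),(652,490),(345,368)),.020); print('charger top',P.round(4)); 
for i,j in((0,1),(1,2),(2,3),(3,0)): d=P[j]-P[i]; print(np.linalg.norm(d),np.arctan2(d[1],d[0]))
P2=plane(b,c4((100,380),(378,282),(465,490),(175,590)),.02); print('charger scene',P2.round(4))
for i,j in((0,1),(1,2),(2,3),(3,0)): d=P2[j]-P2[i]; print(np.linalg.norm(d),np.arctan2(d[1],d[0]))
# battery top corners z=.164
B=plane(a,c1((152,448),(300,382),(335,460),(186,524)),.164); print('batt top',B.round(4))
for i,j in((0,1),(1,2),(2,3),(3,0)): d=B[j]-B[i]; print(np.linalg.norm(d),np.arctan2(d[1],d[0]))
B=plane(b,c3((95,25),(175,45),(124,165),(38,148)),.164); print('batt scene',B.round(4),B.mean(0))
for i,j in((0,1),(1,2),(2,3),(3,0)): d=B[j]-B[i]; print(np.linalg.norm(d),np.arctan2(d[1],d[0]))
print('nozzle',plane(a,c1((350,144)),.19),plane(b,c3((287,326)),.19))
print('dial',plane(a,c2((288,232)),.068),plane(b,c4((492,292)),.068))
E
```

```text
tape top [[0.4933 0.2725 0.    ]
 [0.5415 0.113  0.    ]
 [0.623  0.1415 0.    ]
 [0.5756 0.296  0.    ]]
0.16661696827067818 yaw of -y 0.29374929714757547
tape scene FL,FR [[0.4954 0.2694 0.    ]
 [0.5423 0.1161 0.    ]]
0.16035034462270772 0.2967894636425896
charger top [[ 0.6593 -0.2151  0.02  ]
 [ 0.5849 -0.3966  0.02  ]
 [ 0.4376 -0.3343  0.02  ]
 [ 0.5135 -0.1537  0.02  ]]
0.19615217548217637 -1.9598657869333134
0.15990035482094775 2.741382075972584
0.19587767231723327 1.1732829428742795
0.1582435836042306 -0.3985483158618127
charger scene [[ 0.4431 -0.3357  0.02  ]
 [ 0.5207 -0.1568  0.02  ]
 [ 0.6683 -0.2222  0.02  ]
 [ 0.5867 -0.3938  0.02  ]]
0.19495532816400932 1.1611980886062707
0.16146023564080747 -0.4171216638920758
0.18998533973782308 -2.014705205128269
0.15498667784912956 2.7569480663449615
batt top [[0.4496 0.2145 0.164 ]
 [0.4918 0.1175 0.164 ]
 [0.44   0.0949 0.164 ]
 [0.3995 0.1921 0.164 ]]
0.1057142447910289 -1.1599183064755352
0.056566272004596754 -2.7291451348220193
0.10531463553242423 1.965739111730291
0.05489035323604999 0.4200192981135137
batt scene [[0.4025 0.1944 0.164 ]
 [0.4497 0.2169 0.164 ]
 [0.4922 0.1216 0.164 ]
 [0.4462 0.095  0.164 ]] [0.4476375  0.15697269 0.164     ]
0.05228414555176596 0.4442884141127614
0.10435991201071686 -1.1507193301994858
0.053144973159668395 -2.6188013866755333
0.10854495266636838 1.98538200474361
nozzle [[0.64461585 0.08214841 0.19      ]] [[0.64846174 0.08077853 0.19      ]]
dial [[ 0.58672479 -0.11773417  0.068     ]] [[ 0.59966487 -0.12751447  0.068     ]]
```

```bash
cat >> h.py <<'E'
def psi():
    q=bot.get_obs()['eef_rot']; return 2*np.arctan2(q[2],q[1])
def plan(x=None,y=None,z=None,ps=None):
    o=bot.get_obs(); p=o['position']; c=psi(); t=np.array([p[0] if x is None else x,p[1] if y is None else y,p[2] if z is None else z])
    f=c if ps is None else ps; f=(f-c+np.pi)%(2*np.pi)-np.pi+c
    d=t-p; u=np.array([np.cos(f)*d[0]+np.sin(f)*d[1], np.sin(f)*d[0]-np.cos(f)*d[1], -d[2]])/.03
    print('t %.2f pos'%o['clock'],p.round(4),'psi %.4f'%c,'| roll units %.3f'%(-(f-c)/np.radians(8)),'then offset units',u.round(3),'rows>=',np.ceil(max(abs(u).max(),np.linalg.norm(u)*.03/.05)))
E
python3 - <<'E'
from h import *
s=load('wrist0'); print(plane(s,[(320,240),(320,0),(320,480),(0,240)],0).round(3))
plan(.47,-.2,.32,1.17)
plan(.60,.06,.32,1.69)
E
```

```text
[[ 0.18  -0.57   0.   ]
 [ 0.374 -0.494  0.   ]
 [-0.09  -0.674  0.   ]
 [ 0.063 -0.274  0.   ]]
t 0.15 pos [ 0.2185 -0.5585  0.3019] psi 0.3728 | roll units -5.709 then offset units [14.273  3.058 -0.603] rows>= 15.0
t 0.15 pos [ 0.2185 -0.5585  0.3019] psi 0.3728 | roll units -9.434 then offset units [18.957 15.079 -0.603] rows>= 19.0
```

>>> {"name": "play_rows", "arguments": {
  "increments": [
    {"offset": [0, 0, -0.1], "roll": -0.95},
    {"offset": [0, 0, -0.1], "roll": -0.95},
    {"offset": [0, 0, -0.1], "roll": -0.95},
    {"offset": [0, 0, -0.1], "roll": -0.95},
    {"offset": [0, 0, -0.1], "roll": -0.95},
    {"offset": [0, 0, -0.1], "roll": -0.95},
    {"offset": [1, 0.22, 0], "roll": 0},
    {"offset": [1, 0.22, 0], "roll": 0},
    {"offset": [1, 0.22, 0], "roll": 0},
    {"offset": [1, 0.22, 0], "roll": 0}
  ],
  "hand": 0
}}

```text
clock: 1.15
position: [0.2902, -0.4576, 0.3203]
eef_rot: [-0.0, 0.834, 0.552, 0.0]
wrist_force: [0.4, -0.3, -0.2]
grip_width: 0.19
```

>>> {"name": "play_rows", "arguments": {
  "increments": [
    {"offset": [1, 0.22, 0], "roll": 0},
    {"offset": [1, 0.22, 0], "roll": 0},
    {"offset": [1, 0.22, 0], "roll": 0},
    {"offset": [1, 0.22, 0], "roll": 0},
    {"offset": [1, 0.22, 0], "roll": 0},
    {"offset": [1, 0.22, 0], "roll": 0},
    {"offset": [1, 0.22, 0], "roll": 0},
    {"offset": [1, 0.22, 0], "roll": 0},
    {"offset": [1, 0.22, 0], "roll": 0},
    {"offset": [1, 0.22, 0], "roll": 0}
  ]
}}

```text
clock: 2.15
position: [0.4684, -0.2073, 0.3205]
eef_rot: [-0.0, 0.834, 0.552, -0.0]
wrist_force: [0.9, 0.2, -0.0]
grip_width: 0.004
```

```bash
python3 - <<'E'
from h import *
snap('wrist','w1')
plan(.645,.081,.32,1.69)
E
```

```text
t 2.20 pos [ 0.4703 -0.2041  0.3205] psi 1.1705 | roll units -3.721 then offset units [8.742 6.911 0.015] rows>= 9.0
```

View pics/w1.png

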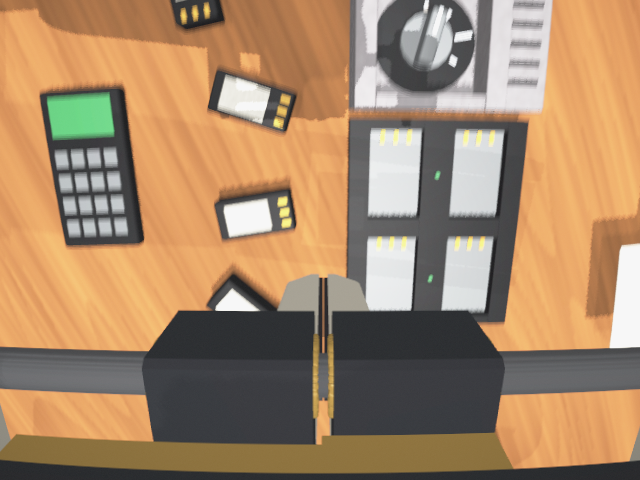

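>>> {"name": "play_rows", "arguments": {
  "increments": [
    {"offset": [0, 0, 0], "roll": -0.93},
    {"offset": [0, 0, 0], "roll": -0.93},
    {"offset": [0, 0, 0], "roll": -0.93},
    {"offset": [0, 0, 0], "roll": -0.93},
    {"offset": [0.9, 0.7, 0], "roll": 0},
    {"offset": [0.9, 0.7, 0], "roll": 0},
    {"offset": [0.9, 0.7, 0], "roll": 0},
    {"offset": [0.9, 0.7, 0], "roll": 0},
    {"offset": [0.9, 0.7, 0], "roll": 0},
    {"offset": [0.9, 0.7, 0], "roll": 0}
  ]
}}

```text
clock: 3.2
position: [0.5745, -0.0317, 0.3204]
eef_rot: [-0.0, 0.664, 0.747, -0.0]
wrist_force: [0.5, -1.1, -0.3]
grip_width: 0.006
```

```bash
python3 - <<'E'
from h import *
snap('wrist','w2')
plan(.645,.081,.30,1.69)
E
```

```text
t 3.25 pos [ 0.5761 -0.0277  0.3202] psi 1.6903 | roll units 0.002 then offset units [3.323 2.711 0.674] rows>= 4.0
```

View pics/w2.png

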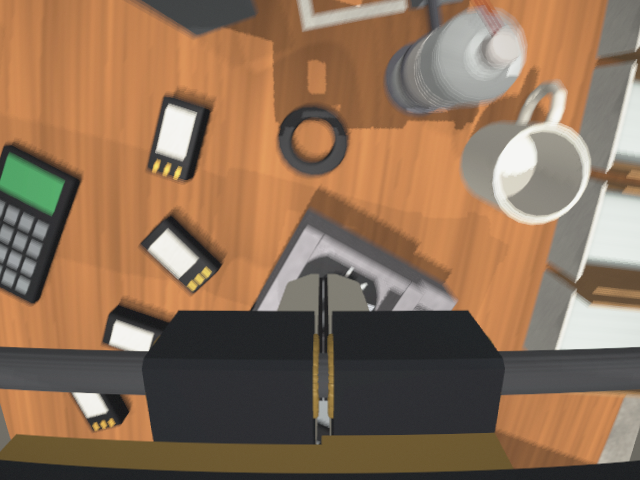

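```bash
python3 - <<'E'
from h import *
s=load('w2'); c=s['color'][0:110,370:550]
cv2.imwrite('pics/c5.png',cv2.resize(c[:,:,::-1],None,fx=4,fy=4,interpolation=cv2.INTER_CUBIC))
print(plane(s,[(505,45)],.19))
E
```

```text
[[0.64796767 0.08505432 0.19      ]]
```

View pics/c5.png

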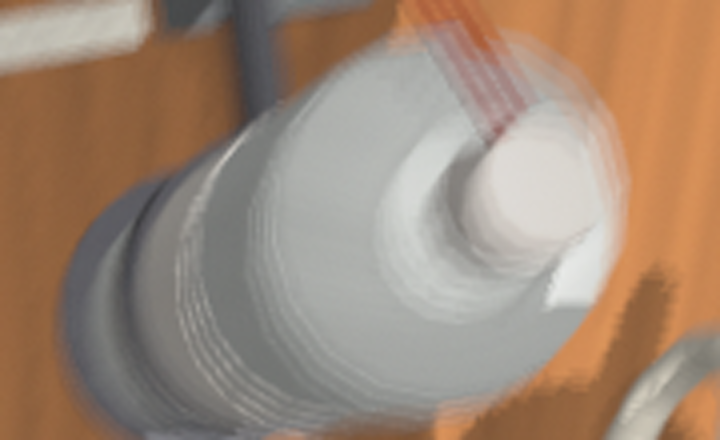

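>>> {"name": "play_rows", "arguments": {
  "increments": [
    {"offset": [0.84, 0.7, 0], "roll": 0},
    {"offset": [0.84, 0.7, 0], "roll": 0},
    {"offset": [0.84, 0.7, 0], "roll": 0},
    {"offset": [0.84, 0.7, 0], "roll": 0},
    {"offset": [0, 0, 0.6], "roll": 0},
    {"offset": [0, 0, 0.6], "roll": 0},
    {"offset": [0, 0, 0], "roll": 0},
    {"offset": [0, 0, 0], "roll": 0}
  ]
}}

```text
clock: 4.05
position: [0.6454, 0.0768, 0.2844]
eef_rot: [-0.001, 0.665, 0.747, -0.001]
wrist_force: [-0.2, -0.2, 0.8]
grip_width: 0.005
```

```bash
python3 - <<'E'
from h import *
snap('top','t2'); snap('scene','s2')
plan(.646,.082,.267,1.69)
for n,b in(('t2',(220,110,340,200)),('s2',(360,200,460,310))):
  s=load(n); x0,y0,x1,y1=b
  cv2.imwrite('pics/c_%s.png'%n,cv2.resize(s['color'][y0:y1,x0:x1,::-1],None,fx=5,fy=5,interpolation=cv2.INTER_CUBIC))
print(bot.get_obs()['wrist_force'])
E
```

```text
t 4.15 pos [0.6461 0.0767 0.2861] psi 1.6876 | roll units -0.017 then offset units [0.175 0.017 0.636] rows>= 1.0
[ 0.14681268  0.40220765 -0.72270189]
```

View pics/c_s2.png

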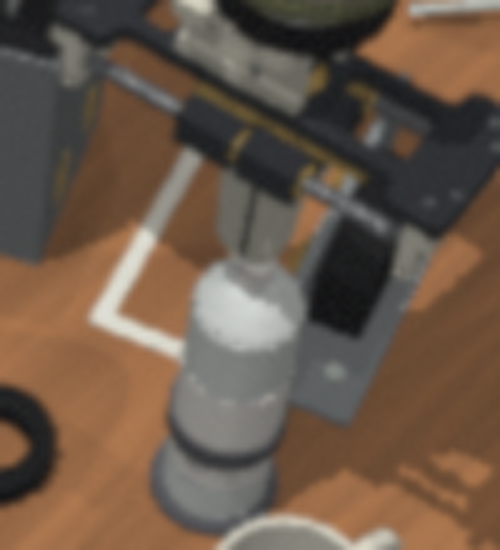

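View pics/c_t2.png

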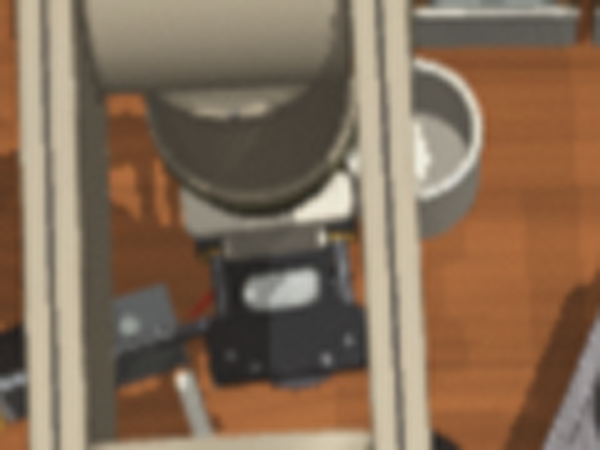

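>>> {"name": "play_rows", "arguments": {
  "increments": [
    {"offset": [0.16, 0, 0], "roll": 0},
    {"offset": [0, 0, 0.2], "roll": 0},
    {"offset": [0, 0, 0.2], "roll": 0},
    {"offset": [0, 0, 0], "roll": 0}
  ]
}}

```text
clock: 4.55
position: [0.6452, 0.0819, 0.272]
eef_rot: [-0.0, 0.664, 0.747, -0.0]
wrist_force: [-0.4, 0.3, 2.8]
grip_width: 0.008
```

>>> {"name": "play_rows", "arguments": {
  "increments": [
    {"offset": [0, 0, 0.1], "roll": 0},
    {"offset": [0, 0, 0], "roll": 0}
  ]
}}

```text
clock: 4.75
position: [0.6452, 0.0819, 0.2699]
eef_rot: [-0.0, 0.664, 0.747, 0.0]
wrist_force: [-1.8, 0.9, 4.7]
grip_width: 0.006
```

>>> {"name": "play_rows", "arguments": {
  "increments": [
    {"offset": [0, 0, 0.1], "roll": 0},
    {"offset": [0, 0, 0], "roll": 0}
  ]
}}

```text
clock: 4.95
position: [0.6453, 0.0819, 0.268]
eef_rot: [0.0, 0.664, 0.747, 0.0]
wrist_force: [-2.9, 0.2, 7.5]
grip_width: 0.004
```

>>> {"name": "play_rows", "arguments": {
  "increments": [
    {"offset": [0, 0, 0.07], "roll": 0},
    {"offset": [0, 0, 0], "roll": 0}
  ]
}}

```text
clock: 5.15
position: [0.6453, 0.0819, 0.2677]
eef_rot: [0.001, 0.664, 0.747, 0.001]
wrist_force: [-9.2, -0.1, 18.3]
grip_width: 0.004
```

>>> {"name": "play_rows", "arguments": {
  "increments": [
    {"offset": [0, 0, -0.3], "roll": 0},
    {"offset": [0, 0, -0.4], "roll": 0},
    {"offset": [0, 0, -0.8], "roll": -0.72},
    {"offset": [0, 0, -0.8], "roll": -0.72},
    {"offset": [0, 0, -0.8], "roll": -0.72},
    {"offset": [0, 0, 0], "roll": 0}
  ]
}}

```text
clock: 5.75
position: [0.6464, 0.0818, 0.3624]
eef_rot: [0.003, 0.544, 0.839, 0.002]
wrist_force: [0.4, 0.2, 0.6]
grip_width: 0.006
```

```bash
python3 - <<'E'
from h import *
snap('wrist','w3')
plan(.50,.24,.36,1.99)
E
```

```text
t 5.80 pos [0.646  0.0818 0.36  ] psi 1.9885 | roll units -0.011 then offset units [ 6.797e+00 -2.297e+00 -2.000e-03] rows>= 7.0
```

View pics/w3.png

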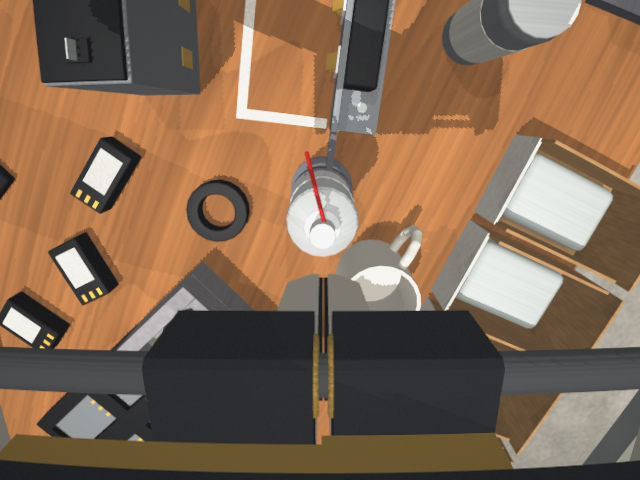

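>>> {"name": "play_rows", "arguments": {
  "increments": [
    {"offset": [0.97, -0.33, 0], "roll": 0},
    {"offset": [0.97, -0.33, 0], "roll": 0},
    {"offset": [0.97, -0.33, 0], "roll": 0},
    {"offset": [0.97, -0.33, 0], "roll": 0},
    {"offset": [0.97, -0.33, 0], "roll": 0},
    {"offset": [0.97, -0.33, 0], "roll": 0},
    {"offset": [0.97, -0.33, 0], "roll": 0},
    {"offset": [0, 0, 0], "roll": 0},
    {"offset": [0, 0, 0], "roll": 0}
  ],
  "hand": 1
}}

```text
clock: 6.7
position: [0.4985, 0.2399, 0.3563]
eef_rot: [-0.0, 0.545, 0.839, -0.001]
wrist_force: [-0.6, -0.2, -0.4]
grip_width: 0.729
```

```bash
python3 - <<'E'
from h import *
s=snap('wrist','w4')
print(plane(load('w3'),[(322,236)],.19))
cv2.imwrite('pics/w4b.png',cv2.resize(s['color'][0:340,:,::-1],None,fx=1.25,fy=1.25,interpolation=cv2.INTER_CUBIC))
E
```

```text
[[0.64678552 0.08244756 0.19      ]]
```

View pics/w4b.png

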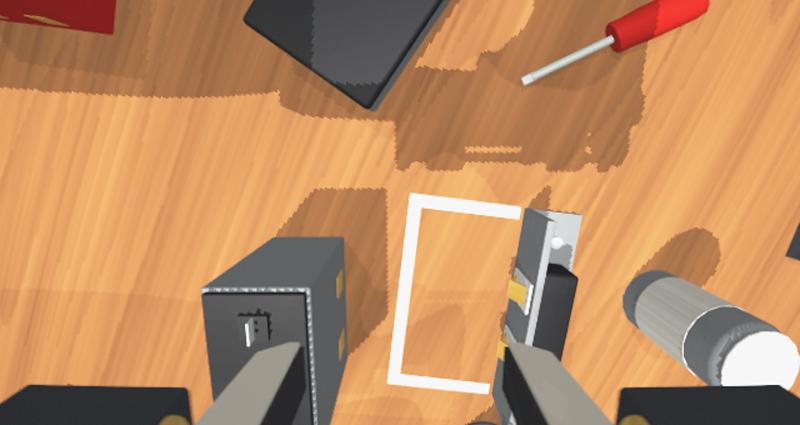

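```bash
python3 - <<'E'
from h import *
s=load('w4'); g=lambda *p:(np.array(p,float)+.5)/1.25-.5
def pr(n,P):
    print(n,P[:,:2].round(4).tolist()); d=P[1]-P[0]; print('  len %.4f ang %.4f'%(np.linalg.norm(d),np.arctan2(d[1],d[0])))
pr('batt base end L',plane(s,g((274,237),(345,236)),0))
pr('batt top end L',plane(s,g((204,291),(310,289)),.164))
pr('batt top back edge',plane(s,g((310,289),(315,400)),.164))
T=plane(s,g((393,380),(415,200)),0); pr('tape front R->L',T)
pr('side L',plane(s,g((415,200),(520,213)),0));pr('side R',plane(s,g((393,380),(489,389)),0))
pr('dock top front edge',plane(s,g((526,209),(553,216)),.075))
E
```

```text
batt base end L [[0.3995, 0.1943], [0.4537, 0.2192]]
  len 0.0597 ang 0.4305
batt top end L [[0.4005, 0.1933], [0.453, 0.218]]
  len 0.0580 ang 0.4387
batt top back edge [[0.453, 0.218], [0.4794, 0.1577]]
  len 0.0658 ang -1.1578
tape front R->L [[0.5428, 0.1158], [0.4948, 0.2701]]
  len 0.1617 ang 1.8726
side L [[0.4948, 0.2701], [0.5785, 0.296]]
  len 0.0876 ang 0.2997
side R [[0.5428, 0.1158], [0.626, 0.1429]]
  len 0.0874 ang 0.3151
dock top front edge [[0.5622, 0.3021], [0.5815, 0.3055]]
  len 0.0196 ang 0.1770
```

```bash
python3 - <<'E'
from h import *
plan(.4328,.193,.215,1.996)
E
```

```text
t 6.75 pos [0.499  0.2394 0.3565] psi 1.9888 | roll units -0.052 then offset units [-0.498 -2.649  4.716] rows>= 5.0
```

>>> {"name": "play_rows", "arguments": {
  "increments": [
    {"offset": [-0.125, -0.66, 0.3], "roll": -0.05},
    {"offset": [-0.125, -0.66, 0.3], "roll": 0},
    {"offset": [-0.125, -0.66, 0.3], "roll": 0},
    {"offset": [-0.125, -0.66, 0.3], "roll": 0},
    {"offset": [0, 0, 0], "roll": 0},
    {"offset": [0, 0, 0.7], "roll": 0},
    {"offset": [0, 0, 0.7], "roll": 0},
    {"offset": [0, 0, 0.7], "roll": 0},
    {"offset": [0, 0, 0.7], "roll": 0},
    {"offset": [0, 0, 0.7], "roll": 0}
  ],
  "hand": 1
}}

```text
clock: 7.75
position: [0.4343, 0.1933, 0.2161]
eef_rot: [0.0, 0.542, 0.84, 0.0]
wrist_force: [1.0, -0.5, -1.1]
grip_width: 0.999
```

```bash
python3 - <<'E'
from h import *
s=snap('wrist','w5'); snap('scene','s5')
plan(.4328,.193,.215,1.996); print(bot.get_obs()['wrist_force'])
E
```

```text
t 7.85 pos [0.4324 0.1927 0.2137] psi 1.9952 | roll units -0.006 then offset units [ 0.003  0.015 -0.043] rows>= 1.0
[-1.12264199  0.63525086  0.57624202]
```

View pics/w5.png

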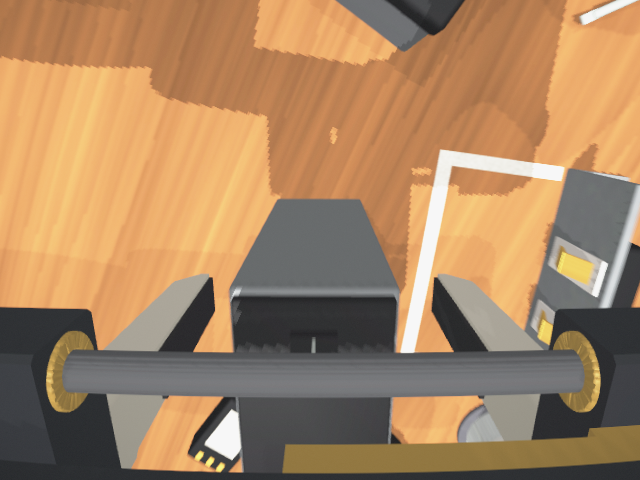

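View pics/s5.png

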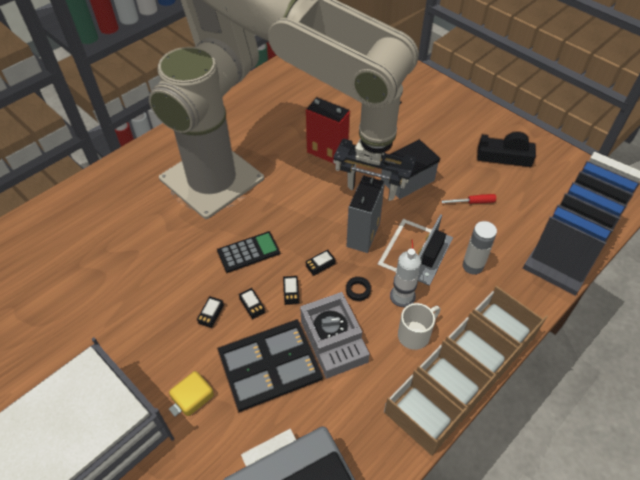

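>>> {"name": "play_rows", "arguments": {
  "increments": [
    {"offset": [0, 0, 0], "roll": 0},
    {"offset": [0, 0, 0], "roll": 0},
    {"offset": [0, 0, 0], "roll": 0},
    {"offset": [0, 0, 0], "roll": 0},
    {"offset": [0, 0, 0], "roll": 0},
    {"offset": [0, 0, 0], "roll": 0},
    {"offset": [0, 0, 0], "roll": 0}
  ],
  "hand": 0.5,
  "newtons": 30
}}

```text
clock: 8.55
position: [0.433, 0.1935, 0.2173]
eef_rot: [0.0, 0.542, 0.841, 0.0]
wrist_force: [-3.1, -2.0, 4.8]
grip_width: 0.645
```

>>> {"name": "play_rows", "arguments": {
  "increments": [
    {"offset": [-0.14, 0, -0.08], "roll": 0},
    {"offset": [-0.14, 0, -0.08], "roll": 0},
    {"offset": [-0.14, 0, -0.08], "roll": 0},
    {"offset": [-0.14, 0, -0.08], "roll": 0},
    {"offset": [0, 0, 0], "roll": 0},
    {"offset": [0, 0, 0], "roll": 0}
  ]
}}

```text
clock: 9.15
position: [0.4397, 0.1777, 0.2254]
eef_rot: [-0.0, 0.542, 0.84, -0.001]
wrist_force: [-0.2, -1.3, -10.9]
grip_width: 0.643
```

```bash
python3 - <<'E'
from h import *
s=snap('wrist','w6'); s=snap('scene','s6')
cv2.imwrite('pics/c6.png',cv2.resize(s['color'][130:300,310:480,::-1],None,fx=4,fy=4,interpolation=cv2.INTER_CUBIC)[:600])
plan(); o=bot.get_obs();print(o['wrist_force'],o['wrist_torque'],o['grip_width'])
E
```

```text
t 9.25 pos [0.4397 0.178  0.2255] psi 1.9964 | roll units -0.000 then offset units [ 0.  0. -0.] rows>= 0.0
[ -0.74863383   0.57192703 -12.71528086] [0.32210541 0.01217201 0.03558469] 0.6448855354511853
```

View pics/c6.png

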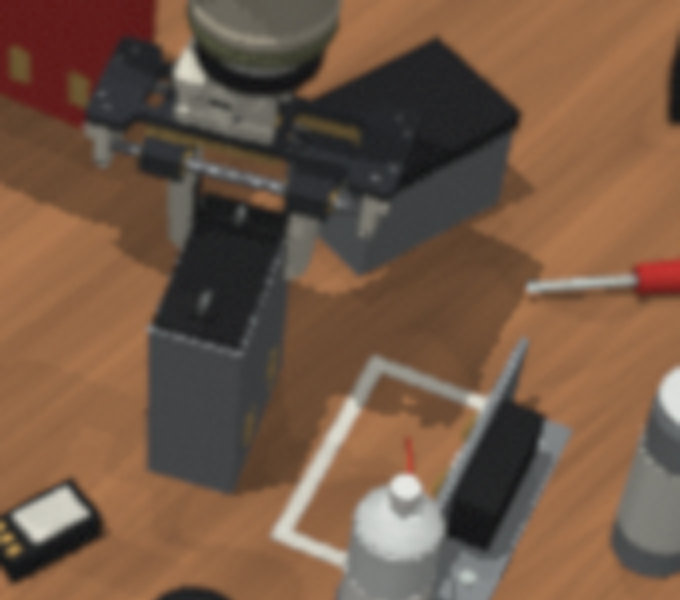

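View pics/w6.png

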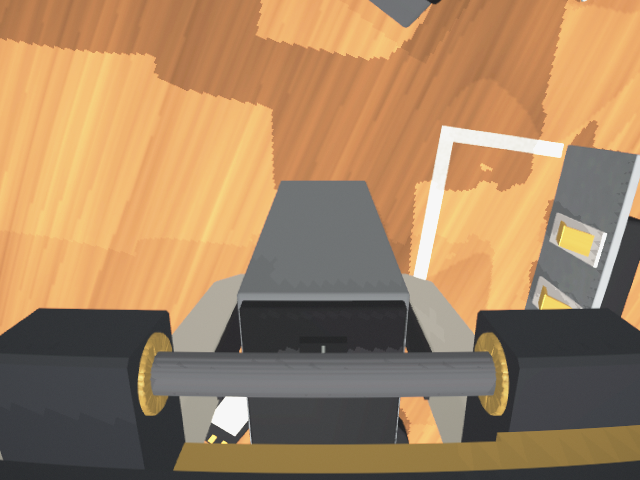

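```bash
python3 - <<'E'
from h import *
a=load('s5');b=load('s6');w=load('w6')
A=a['color'][200:270,330:400,::-1];B=b['color'][200:270,330:400,::-1]
cv2.imwrite('pics/c7.png',np.hstack([cv2.resize(x,None,fx=5.5,fy=5.5,interpolation=cv2.INTER_CUBIC) for x in(A,B)]))
for z in (0,.006,.012,.018):
    P=plane(w,[(281,181),(365,181)],z); print(z,np.linalg.norm(P[1]-P[0]),P.mean(0))
for z in (.164,.170,.176,.182):
    P=plane(w,[(239,298),(408,298)],z); print(z,np.linalg.norm(P[1]-P[0]),P.mean(0))
E
```

```text
0 0.06110052284358663 [0.42841679 0.20250615 0.        ]
0.006 0.05990661896997145 [0.42804509 0.20333293 0.006     ]
0.012 0.05871271509635615 [0.4276734  0.20415971 0.012     ]
0.018 0.05751881122274097 [0.4273017  0.20498649 0.018     ]
0.164 0.062010115269268445 [0.43619355 0.18596008 0.164     ]
0.17 0.059409429354168826 [0.4350696  0.18842858 0.17      ]
0.176 0.05680874343906913 [0.43394566 0.19089709 0.176     ]
0.182 0.054208057523969476 [0.43282171 0.19336559 0.182     ]
```

View pics/c7.png

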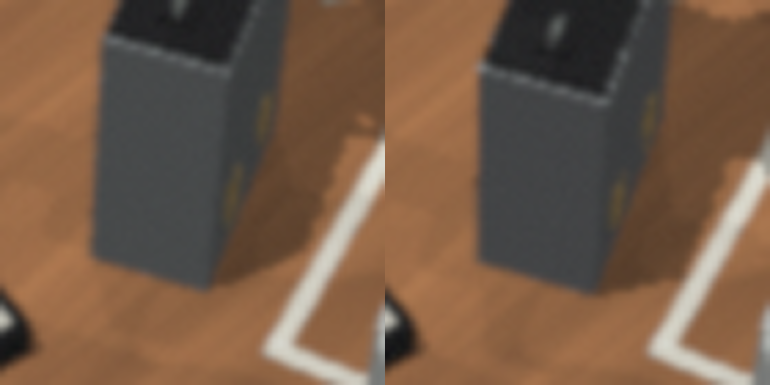

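>>> {"name": "play_rows", "arguments": {
  "increments": [
    {"offset": [0, 0.105, 0], "roll": 0.29},
    {"offset": [0, 0.105, 0], "roll": 0.29},
    {"offset": [0, 0.105, 0], "roll": 0.29},
    {"offset": [0, 0.105, 0], "roll": 0.29},
    {"offset": [0, 0.105, 0], "roll": 0.29},
    {"offset": [0, 0.105, 0], "roll": 0.29},
    {"offset": [0, 0.105, 0], "roll": 0.29},
    {"offset": [0, 0.105, 0], "roll": 0.29},
    {"offset": [0, 0, 0], "roll": 0}
  ]
}}

```text
clock: 10.15
position: [0.4641, 0.1853, 0.2259]
eef_rot: [-0.0, 0.67, 0.742, -0.0]
wrist_force: [0.4, 0.2, -11.1]
grip_width: 0.643
```

>>> {"name": "play_rows", "arguments": {
  "increments": [
    {"offset": [0.14, 0, 0.08], "roll": 0},
    {"offset": [0.14, 0, 0.08], "roll": 0},
    {"offset": [0.14, 0, 0.08], "roll": 0},
    {"offset": [0.14, 0, 0.08], "roll": 0},
    {"offset": [0, 0, 0.03], "roll": 0},
    {"offset": [0, 0, 0], "roll": 0}
  ]
}}

```text
clock: 10.75
position: [0.4627, 0.2024, 0.2175]
eef_rot: [0.0, 0.67, 0.742, 0.001]
wrist_force: [-4.3, -4.5, 6.1]
grip_width: 0.645
```

```bash
python3 - <<'E'
from h import *
s=snap('wrist','w7'); s=snap('scene','s7')
cv2.imwrite('pics/c8.png',cv2.resize(s['color'][130:300,310:480,::-1],None,fx=3.5,fy=3.5,interpolation=cv2.INTER_CUBIC)[:600])
plan(); o=bot.get_obs();print(o['wrist_force'],o['wrist_torque'],o['grip_width'])
E
```

```text
t 10.85 pos [0.4627 0.2024 0.2175] psi 1.6733 | roll units -0.000 then offset units [ 0.  0. -0.] rows>= 0.0
[-5.21250312 -4.0219328   6.40309547] [-0.7462947   1.14667958 -0.04262183] 0.6442731600971926
```

View pics/c8.png

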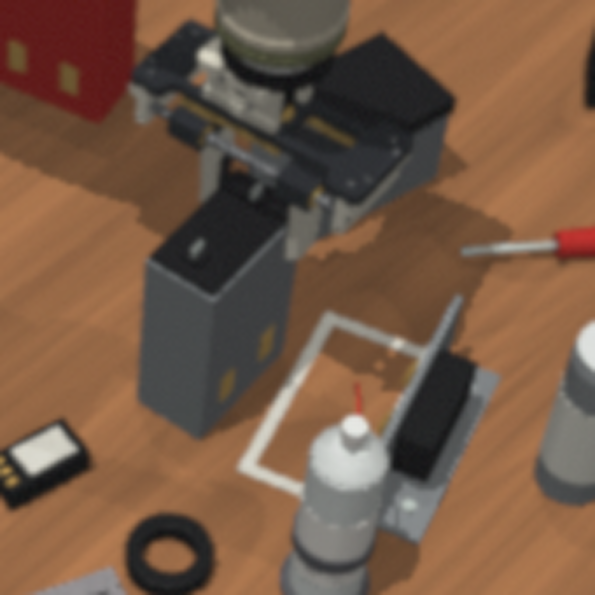

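View pics/w7.png

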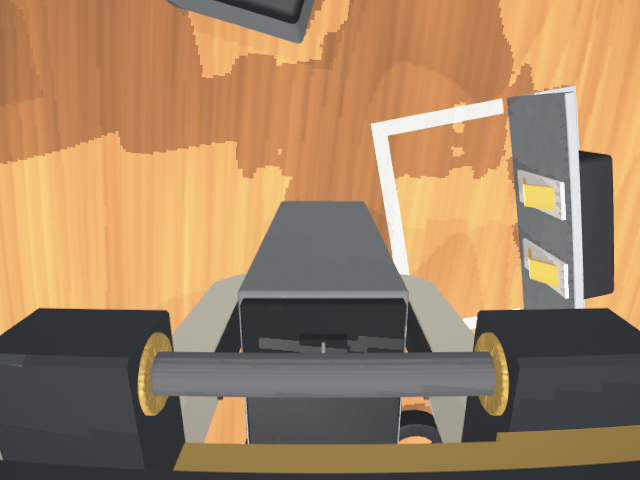

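>>> {"name": "play_rows", "arguments": {
  "increments": [
    {"offset": [0, 0, 0], "roll": 0},
    {"offset": [0, 0, 0], "roll": 0},
    {"offset": [0, 0, 0], "roll": 0},
    {"offset": [0, 0, -0.5], "roll": 0},
    {"offset": [-0.89, 0, 0], "roll": 0},
    {"offset": [-0.89, 0, 0], "roll": 0},
    {"offset": [-0.89, 0, 0], "roll": 0},
    {"offset": [0, 0, 0.5], "roll": 0},
    {"offset": [0, 0, 0.05], "roll": 0},
    {"offset": [0, 0, 0], "roll": 0}
  ],
  "hand": 1
}}

```text
clock: 11.85
position: [0.47, 0.1229, 0.2138]
eef_rot: [-0.001, 0.67, 0.742, -0.0]
wrist_force: [0.1, -0.0, 0.0]
grip_width: 1.0
```

>>> {"name": "play_rows", "arguments": {
  "increments": [
    {"offset": [0, 0, 0], "roll": 0},
    {"offset": [0, 0, 0], "roll": 0},
    {"offset": [0, 0, 0], "roll": 0},
    {"offset": [0, 0, 0], "roll": 0},
    {"offset": [0, 0, 0], "roll": 0},
    {"offset": [0, 0, 0], "roll": 0},
    {"offset": [0, 0, 0], "roll": 0}
  ],
  "hand": 0.5
}}

```text
clock: 12.55
position: [0.4706, 0.1224, 0.2144]
eef_rot: [-0.0, 0.67, 0.742, 0.0]
wrist_force: [0.6, 1.1, 0.3]
grip_width: 0.645
```

```bash
python3 - <<'E'
from h import *
s=snap('wrist','w8'); s=snap('scene','s8')
w=load('w7');P=plane(w,[(282,202),(364,202)],0); print(P,np.linalg.norm(P[1]-P[0]))
cv2.imwrite('pics/c9.png',cv2.resize(s['color'][130:300,310:480,::-1],None,fx=3.5,fy=3.5,interpolation=cv2.INTER_CUBIC)[:600])
plan(); o=bot.get_obs();print(o['wrist_force'],o['wrist_torque'],o['grip_width'])
E
```

```text
[[0.4325244  0.21269372 0.        ]
 [0.49106168 0.2187014  0.        ]] 0.0588447528270445
t 12.65 pos [0.4706 0.1224 0.2144] psi 1.6728 | roll units -0.000 then offset units [ 0.  0. -0.] rows>= 0.0
[1.23234698 2.17245258 1.01460028] [ 0.23366547 -0.10228369  0.02757133] 0.6442045113702064
```

View pics/c9.png

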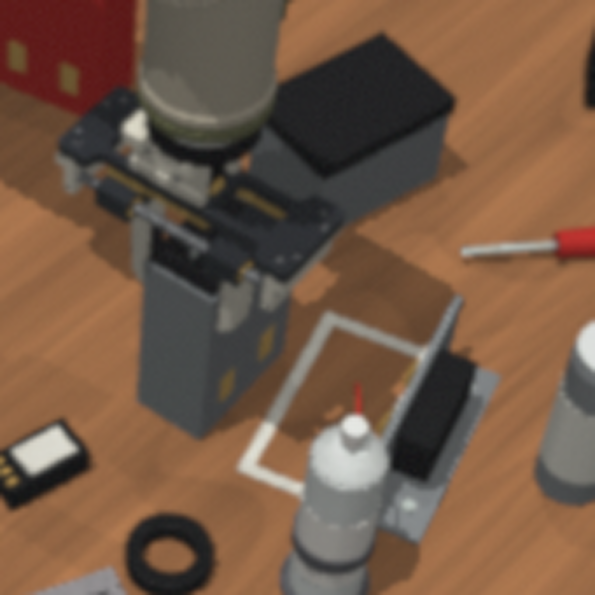

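View pics/w8.png

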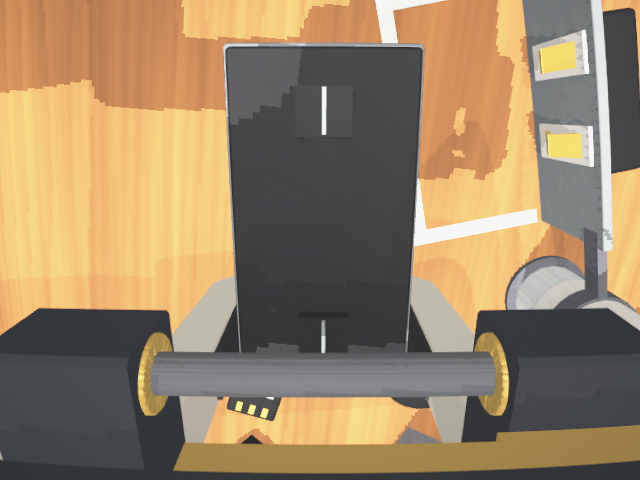

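>>> {"name": "play_rows", "arguments": {
  "increments": [
    {"offset": [0.14, 0, -0.08], "roll": 0},
    {"offset": [0.14, 0, -0.08], "roll": 0},
    {"offset": [0.14, 0, -0.08], "roll": 0},
    {"offset": [0.14, 0, -0.08], "roll": 0},
    {"offset": [0, 0, 0], "roll": 0},
    {"offset": [0, 0, 0], "roll": 0}
  ]
}}

```text
clock: 13.25
position: [0.4686, 0.1392, 0.2235]
eef_rot: [-0.0, 0.67, 0.742, -0.0]
wrist_force: [-0.3, 0.2, -11.5]
grip_width: 0.646
```

>>> {"name": "play_rows", "arguments": {
  "increments": [
    {"offset": [0, 0.16, 0], "roll": -0.44},
    {"offset": [0, 0.16, 0], "roll": -0.44},
    {"offset": [0, 0.16, 0], "roll": -0.44},
    {"offset": [0, 0.16, 0], "roll": -0.44},
    {"offset": [0, 0.16, 0], "roll": -0.44},
    {"offset": [0, 0.16, 0], "roll": -0.44},
    {"offset": [0, 0.16, 0], "roll": -0.44},
    {"offset": [0, 0.16, 0], "roll": -0.44},
    {"offset": [0, 0.16, 0], "roll": -0.44},
    {"offset": [0, 0.16, 0], "roll": -0.44}
  ]
}}

```text
clock: 14.25
position: [0.5128, 0.1563, 0.2235]
eef_rot: [-0.0, 0.413, 0.911, -0.0]
wrist_force: [0.4, 0.1, -11.9]
grip_width: 0.644
```

>>> {"name": "play_rows", "arguments": {
  "increments": [
    {"offset": [0, 0, 0], "roll": 0},
    {"offset": [-0.14, 0, 0.08], "roll": 0},
    {"offset": [-0.14, 0, 0.08], "roll": 0},
    {"offset": [-0.14, 0, 0.08], "roll": 0},
    {"offset": [-0.14, 0, 0.08], "roll": 0},
    {"offset": [0, 0, 0], "roll": 0},
    {"offset": [0, 0, 0], "roll": 0}
  ]
}}

```text
clock: 14.95
position: [0.5247, 0.1432, 0.2151]
eef_rot: [0.001, 0.415, 0.91, 0.0]
wrist_force: [0.9, -2.8, -1.2]
grip_width: 0.646
```

```bash
python3 - <<'E'
from h import *
s=snap('wrist','w9'); s=snap('scene','s9')
cv2.imwrite('pics/c10.png',cv2.resize(s['color'][130:300,310:480,::-1],None,fx=3.5,fy=3.5,interpolation=cv2.INTER_CUBIC)[:600])
plan(); o=bot.get_obs();print(o['wrist_force'],o['wrist_torque'],o['grip_width'])
E
```

```text
t 15.05 pos [0.5246 0.1432 0.2152] psi 2.2866 | roll units -0.000 then offset units [ 0.  0. -0.] rows>= 0.0
[ 1.58904413 -3.65531135  0.72858277] [-0.73957282 -0.31523091 -0.01183697] 0.640036344249968
```

View pics/c10.png

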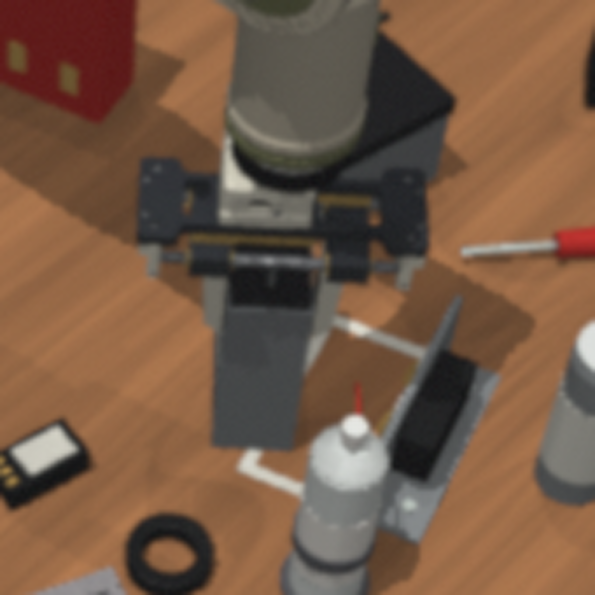

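View pics/w9.png

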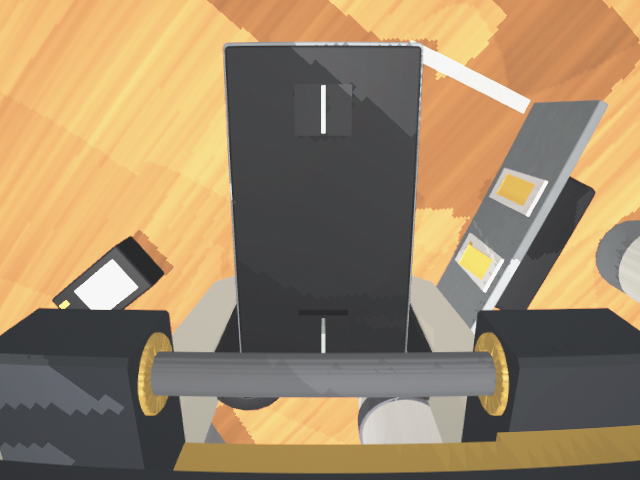

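>>> {"name": "play_rows", "arguments": {
  "increments": [
    {"offset": [0, 0, 0], "roll": 0},
    {"offset": [0, 0, 0], "roll": 0},
    {"offset": [0, 0, 0], "roll": 0},
    {"offset": [0, 0, -0.5], "roll": 0},
    {"offset": [0.88, 0, 0], "roll": 0},
    {"offset": [0.88, 0, 0], "roll": 0},
    {"offset": [0.88, 0, 0], "roll": 0},
    {"offset": [0, 0, 0.5], "roll": 0},
    {"offset": [0, 0, 0], "roll": 0},
    {"offset": [0, 0, 0], "roll": 0}
  ],
  "hand": 1
}}

```text
clock: 16.05
position: [0.4719, 0.203, 0.2141]
eef_rot: [-0.0, 0.414, 0.91, -0.0]
wrist_force: [0.3, -0.5, -0.2]
grip_width: 1.002
```

>>> {"name": "play_rows", "arguments": {
  "increments": [
    {"offset": [0, 0, 0], "roll": 0},
    {"offset": [0, 0, 0], "roll": 0},
    {"offset": [0, 0, 0], "roll": 0},
    {"offset": [0, 0, 0], "roll": 0},
    {"offset": [0, 0, 0], "roll": 0},
    {"offset": [0, 0, 0], "roll": 0},
    {"offset": [0, 0, 0], "roll": 0}
  ],
  "hand": 0.5
}}

```text
clock: 16.75
position: [0.4719, 0.2035, 0.2144]
eef_rot: [0.0, 0.414, 0.91, 0.0]
wrist_force: [1.2, 0.4, -0.2]
grip_width: 0.645
```

```bash
python3 - <<'E'
from h import *
s=snap('wrist','w10')
plan(); o=bot.get_obs();print(o['wrist_force'],o['wrist_torque'],o['grip_width'])
E
```

```text
t 16.80 pos [0.4719 0.2035 0.2143] psi 2.2870 | roll units -0.000 then offset units [ 0.  0. -0.] rows>= 0.0
[ 2.38136366 -0.65026516  0.118555  ] [-0.08770466 -0.27540613 -0.06160742] 0.6465656995351146
```

View pics/w10.png

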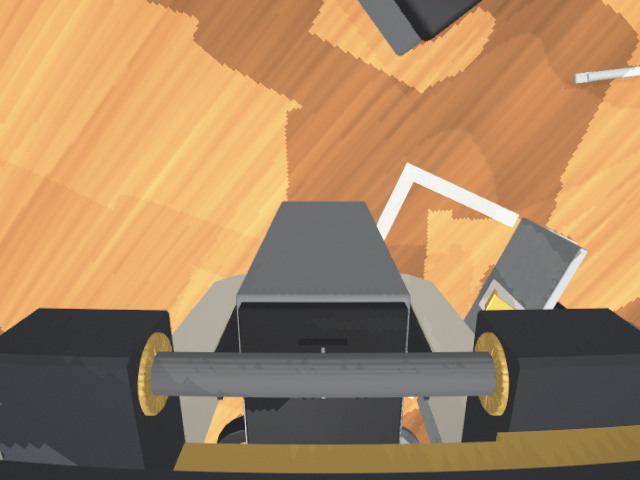

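Grip is square on the left end again (end face bottom edge at (282–364, 202)). Rock, swing A2, lower.

>>> {"name": "play_rows", "arguments": {
  "increments": [
    {"offset": [-0.14, 0, -0.08], "roll": 0},
    {"offset": [-0.14, 0, -0.08], "roll": 0},
    {"offset": [-0.14, 0, -0.08], "roll": 0},
    {"offset": [-0.14, 0, -0.08], "roll": 0},
    {"offset": [0, 0, 0], "roll": 0},
    {"offset": [0, 0, 0], "roll": 0}
  ]
}}

```text
clock: 17.4
position: [0.4827, 0.1906, 0.2235]
eef_rot: [-0.0, 0.415, 0.91, -0.0]
wrist_force: [0.1, -0.1, -11.5]
grip_width: 0.648
```

>>> {"name": "play_rows", "arguments": {
  "increments": [
    {"offset": [0, 0.14, 0], "roll": 0.385},
    {"offset": [0, 0.14, 0], "roll": 0.385},
    {"offset": [0, 0.14, 0], "roll": 0.385},
    {"offset": [0, 0.14, 0], "roll": 0.385},
    {"offset": [0, 0.14, 0], "roll": 0.385},
    {"offset": [0, 0.14, 0], "roll": 0.385},
    {"offset": [0, 0.14, 0], "roll": 0.385},
    {"offset": [0, 0.14, 0], "roll": 0.385},
    {"offset": [0, 0.14, 0], "roll": 0.385},
    {"offset": [0, 0.14, 0], "roll": 0.385}
  ]
}}

```text
clock: 18.4
position: [0.5196, 0.21, 0.2235]
eef_rot: [-0.0, 0.642, 0.767, -0.0]
wrist_force: [0.2, 0.7, -11.2]
grip_width: 0.641
```

>>> {"name": "play_rows", "arguments": {
  "increments": [
    {"offset": [0, 0, 0], "roll": 0},
    {"offset": [0.14, 0, 0.08], "roll": 0},
    {"offset": [0.14, 0, 0.08], "roll": 0},
    {"offset": [0.14, 0, 0.08], "roll": 0},
    {"offset": [0.14, 0, 0.08], "roll": 0},
    {"offset": [0, 0, 0], "roll": 0},
    {"offset": [0, 0, 0], "roll": 0}
  ]
}}

```text
clock: 19.1
position: [0.5169, 0.2272, 0.2151]
eef_rot: [-0.0, 0.641, 0.768, 0.001]
wrist_force: [-2.6, 2.8, 0.9]
grip_width: 0.644
```

```bash
python3 - <<'E'
from h import *
s=snap('wrist','w11'); s=snap('scene','s11')
cv2.imwrite('pics/c11.png',cv2.resize(s['color'][130:300,310:480,::-1],None,fx=3.5,fy=3.5,interpolation=cv2.INTER_CUBIC)[:600])
plan(); o=bot.get_obs();print(o['wrist_force'],o['wrist_torque'],o['grip_width'])
E
```

```text
t 19.20 pos [0.5169 0.2272 0.2151] psi 1.7500 | roll units -0.000 then offset units [ 0.  0. -0.] rows>= 0.0
[-3.43561484  3.00004592  3.23415814] [ 0.47044212  0.49527677 -0.0081644 ] 0.6439538378284518
```

View pics/c11.png

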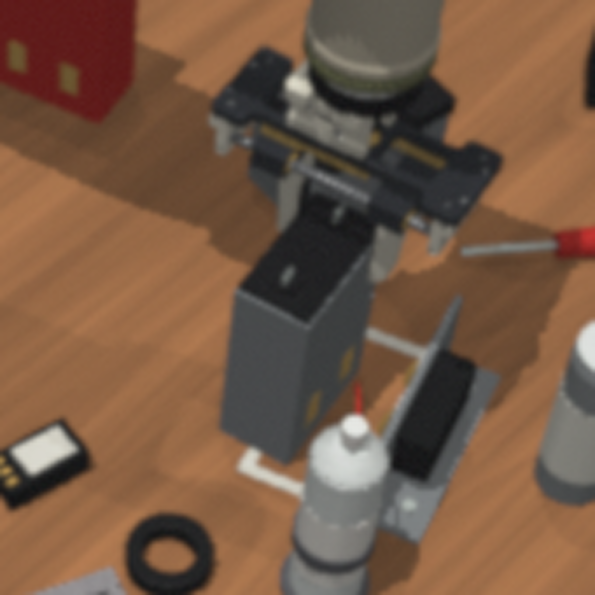

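View pics/w11.png

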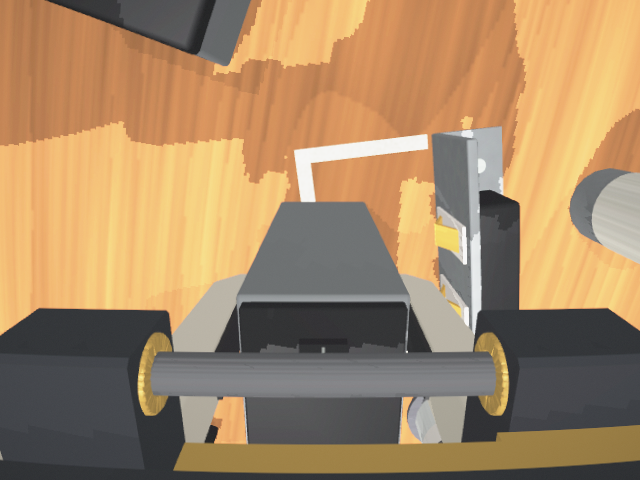

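>>> {"name": "play_rows", "arguments": {
  "increments": [
    {"offset": [0, 0, 0], "roll": 0},
    {"offset": [0, 0, 0], "roll": 0},
    {"offset": [0, 0, 0], "roll": 0},
    {"offset": [0, 0, -0.5], "roll": 0},
    {"offset": [-0.9, 0, 0], "roll": 0},
    {"offset": [-0.9, 0, 0], "roll": 0},
    {"offset": [-0.9, 0, 0], "roll": 0},
    {"offset": [0, 0, 0.5], "roll": 0},
    {"offset": [0, 0, 0], "roll": 0},
    {"offset": [0, 0, 0], "roll": 0}
  ],
  "hand": 1
}}

```text
clock: 20.2
position: [0.5307, 0.1471, 0.2141]
eef_rot: [-0.0, 0.641, 0.767, -0.0]
wrist_force: [-0.1, 0.0, -0.4]
grip_width: 1.004
```

>>> {"name": "play_rows", "arguments": {
  "increments": [
    {"offset": [0, 0, 0], "roll": 0},
    {"offset": [0, 0, 0], "roll": 0},
    {"offset": [0, 0, 0], "roll": 0},
    {"offset": [0, 0, 0], "roll": 0},
    {"offset": [0, 0, 0], "roll": 0},
    {"offset": [0, 0, 0], "roll": 0},
    {"offset": [0, 0, 0], "roll": 0}
  ],
  "hand": 0.5
}}

```text
clock: 20.9
position: [0.5312, 0.1468, 0.2144]
eef_rot: [0.0, 0.641, 0.767, 0.0]
wrist_force: [0.9, 1.4, 1.4]
grip_width: 0.64
```

>>> {"name": "play_rows", "arguments": {
  "increments": [
    {"offset": [0.14, 0, -0.08], "roll": 0},
    {"offset": [0.14, 0, -0.08], "roll": 0},
    {"offset": [0.14, 0, -0.08], "roll": 0},
    {"offset": [0.14, 0, -0.08], "roll": 0},
    {"offset": [0, 0, 0], "roll": 0},
    {"offset": [0, 0, 0], "roll": 0}
  ]
}}

```text
clock: 21.5
position: [0.5278, 0.1633, 0.2234]
eef_rot: [-0.0, 0.641, 0.768, -0.0]
wrist_force: [0.8, -0.0, -10.8]
grip_width: 0.645
```

>>> {"name": "play_rows", "arguments": {
  "increments": [
    {"offset": [0, 0.145, 0], "roll": -0.4},
    {"offset": [0, 0.145, 0], "roll": -0.4},
    {"offset": [0, 0.145, 0], "roll": -0.4},
    {"offset": [0, 0.145, 0], "roll": -0.4},
    {"offset": [0, 0.145, 0], "roll": -0.4},
    {"offset": [0, 0.145, 0], "roll": -0.4},
    {"offset": [0, 0.145, 0], "roll": -0.4},
    {"offset": [0, 0.145, 0], "roll": -0.4},
    {"offset": [0, 0.145, 0], "roll": -0.4},
    {"offset": [0, 0.145, 0], "roll": -0.4}
  ]
}}

```text
clock: 22.5
position: [0.5672, 0.1809, 0.2234]
eef_rot: [-0.0, 0.404, 0.915, -0.0]
wrist_force: [-0.6, 1.0, -11.7]
grip_width: 0.646
```

>>> {"name": "play_rows", "arguments": {
  "increments": [
    {"offset": [0, 0, 0], "roll": 0},
    {"offset": [-0.14, 0, 0.08], "roll": 0},
    {"offset": [-0.14, 0, 0.08], "roll": 0},
    {"offset": [-0.14, 0, 0.08], "roll": 0},
    {"offset": [-0.14, 0, 0.08], "roll": 0},
    {"offset": [0, 0, 0], "roll": 0},
    {"offset": [0, 0, 0], "roll": 0}
  ]
}}

```text
clock: 23.2
position: [0.5794, 0.168, 0.2152]
eef_rot: [0.001, 0.405, 0.914, 0.0]
wrist_force: [0.4, -1.5, -0.4]
grip_width: 0.644
```

```bash
python3 - <<'E'
from h import *
s=snap('wrist','w12'); s=snap('scene','s12')
cv2.imwrite('pics/c12.png',cv2.resize(s['color'][130:300,310:480,::-1],None,fx=3.5,fy=3.5,interpolation=cv2.INTER_CUBIC)[:600])
plan(); o=bot.get_obs();print(o['wrist_force'],o['wrist_torque'],o['grip_width'])
E
```

```text
t 23.30 pos [0.5793 0.168  0.2152] psi 2.3074 | roll units -0.000 then offset units [ 0.  0. -0.] rows>= 0.0
[ 1.0130422  -3.27079199  1.12870299] [-0.6121993  -0.28482778 -0.01407085] 0.6429382575121639
```

View pics/c12.png

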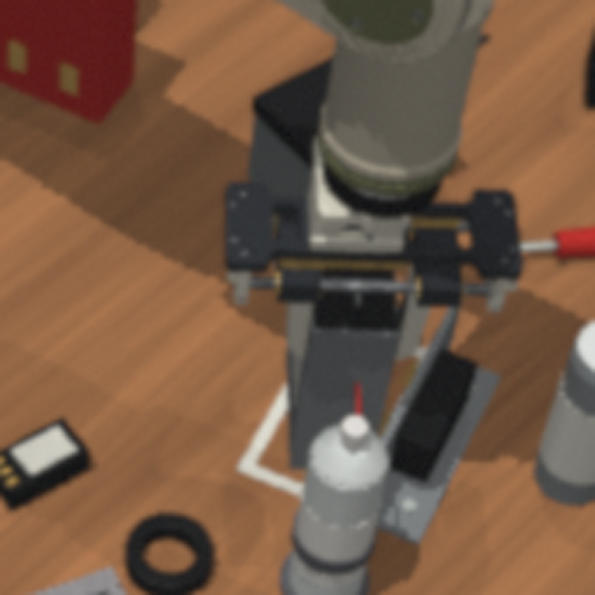

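View pics/w12.png

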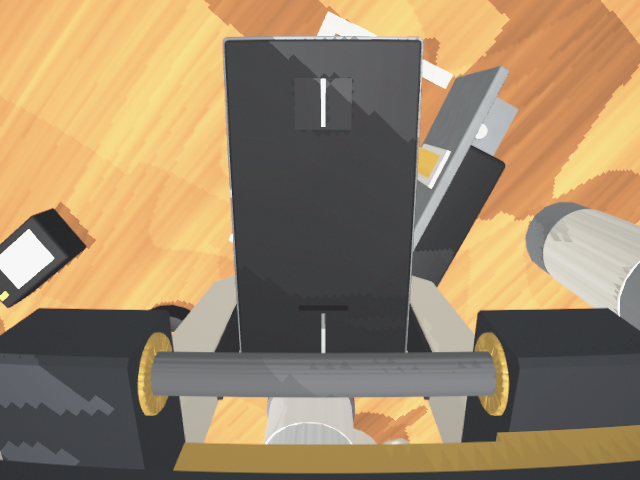

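>>> {"name": "play_rows", "arguments": {
  "increments": [
    {"offset": [0, 0, 0], "roll": 0},
    {"offset": [0, 0, 0], "roll": 0},
    {"offset": [0, 0, 0], "roll": 0},
    {"offset": [0, 0, -0.5], "roll": 0},
    {"offset": [0.89, 0, 0], "roll": 0},
    {"offset": [0.89, 0, 0], "roll": 0},
    {"offset": [0.89, 0, 0], "roll": 0},
    {"offset": [0, 0, 0.5], "roll": 0},
    {"offset": [0, 0, 0], "roll": 0},
    {"offset": [0, 0, 0], "roll": 0}
  ],
  "hand": 1
}}

```text
clock: 24.3
position: [0.5247, 0.2274, 0.2142]
eef_rot: [-0.0, 0.405, 0.914, -0.0]
wrist_force: [0.9, 0.4, 0.0]
grip_width: 1.0
```

>>> {"name": "play_rows", "arguments": {
  "increments": [
    {"offset": [0, 0, 0], "roll": 0},
    {"offset": [0, 0, 0], "roll": 0},
    {"offset": [0, 0, 0], "roll": 0},
    {"offset": [0, 0, 0], "roll": 0},
    {"offset": [0, 0, 0], "roll": 0},
    {"offset": [0, 0, 0], "roll": 0},
    {"offset": [0, 0, 0], "roll": 0}
  ],
  "hand": 0.5
}}

```text
clock: 25.0
position: [0.5248, 0.2279, 0.2144]
eef_rot: [0.0, 0.405, 0.914, 0.0]
wrist_force: [2.8, -0.6, -0.2]
grip_width: 0.641
```

>>> {"name": "play_rows", "arguments": {
  "increments": [
    {"offset": [-0.14, 0, -0.08], "roll": 0},
    {"offset": [-0.14, 0, -0.08], "roll": 0},
    {"offset": [-0.14, 0, -0.08], "roll": 0},
    {"offset": [-0.14, 0, -0.08], "roll": 0},
    {"offset": [0, 0, 0], "roll": 0},
    {"offset": [0, 0, 0], "roll": 0}
  ]
}}

```text
clock: 25.6
position: [0.5358, 0.2152, 0.2235]
eef_rot: [-0.0, 0.405, 0.914, -0.0]
wrist_force: [-0.5, -0.1, -11.7]
grip_width: 0.645
```

>>> {"name": "play_rows", "arguments": {
  "increments": [
    {"offset": [0, 0.114, 0], "roll": 0.313},
    {"offset": [0, 0.114, 0], "roll": 0.313},
    {"offset": [0, 0.114, 0], "roll": 0.313},
    {"offset": [0, 0.114, 0], "roll": 0.313},
    {"offset": [0, 0.114, 0], "roll": 0.313},
    {"offset": [0, 0.114, 0], "roll": 0.313},
    {"offset": [0, 0.114, 0], "roll": 0.313},
    {"offset": [0, 0.114, 0], "roll": 0.313},
    {"offset": [0, 0.114, 0], "roll": 0.313},
    {"offset": [0, 0.114, 0], "roll": 0.313}
  ]
}}

```text
clock: 26.6
position: [0.5648, 0.2332, 0.2235]
eef_rot: [-0.0, 0.594, 0.804, -0.0]
wrist_force: [1.1, 0.2, -11.5]
grip_width: 0.646
```

```bash
python3 - <<'E'
from h import *
s=snap('wrist','w13')
plan(); o=bot.get_obs();print(o['wrist_force'],o['wrist_torque'],o['grip_width'])
E
```

```text
t 26.65 pos [0.5653 0.2333 0.2236] psi 1.8667 | roll units -0.000 then offset units [ 0.  0. -0.] rows>= 0.0
[  1.16723497  -0.32310597 -11.80826087] [ 0.46918705 -0.24299696  0.0085356 ] 0.6430078960639121
```

View pics/w13.png

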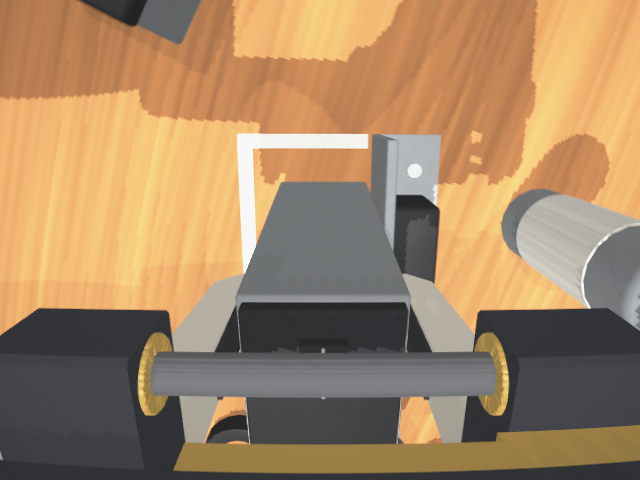

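>>> {"name": "play_rows", "arguments": {
  "increments": [
    {"offset": [0, 0, 0], "roll": 0},
    {"offset": [0.14, 0, 0.08], "roll": 0},
    {"offset": [0.14, 0, 0.08], "roll": 0},
    {"offset": [0.14, 0, 0.08], "roll": 0},
    {"offset": [0.14, 0, 0.08], "roll": 0},
    {"offset": [0, 0, 0], "roll": 0},
    {"offset": [0, 0, 0], "roll": 0}
  ]
}}

```text
clock: 27.35
position: [0.5601, 0.2498, 0.2151]
eef_rot: [-0.0, 0.593, 0.805, 0.001]
wrist_force: [-2.3, 1.9, 0.3]
grip_width: 0.645
```

```bash
python3 - <<'E'
from h import *
s=snap('wrist','w14')
plan(); o=bot.get_obs();print(o['wrist_force'],o['wrist_torque'],o['grip_width'])
cv2.imwrite('pics/c14.png',cv2.resize(s['color'][100:320,200:480,::-1],None,fx=2.8,fy=2.8,interpolation=cv2.INTER_CUBIC)[:600])
E
```

```text
t 27.40 pos [0.5602 0.2498 0.2151] psi 1.8715 | roll units -0.000 then offset units [ 0.  0. -0.] rows>= 0.0
[-2.37403351  1.90482097  0.51499328] [0.32327783 0.3889042  0.03539158] 0.638897986302804
```

View pics/c14.png

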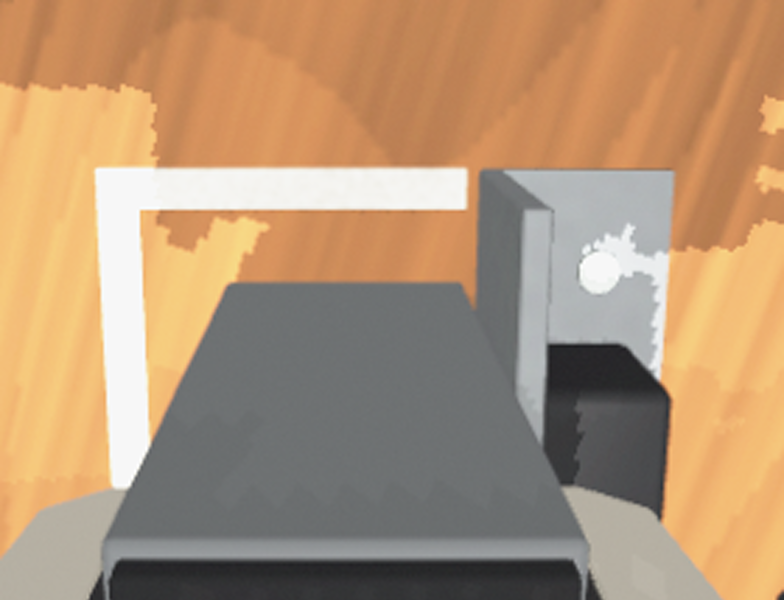

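```bash
python3 - <<'E'
from h import *
s=load('w14'); g=lambda *p:(np.array(p,float)+.5)/2.8-.5+[200,100]
P=plane(s,g((480,171),(229,283),(463,283),(95,168),(467,168),(139,210),(466,209)),0)
print(P.round(4))
v=lambda a,b:np.arctan2(*(P[b]-P[a])[1::-1])
print('batt yaw',v(1,2),np.linalg.norm(P[2]-P[1]),'tape side yaw',v(3,4),v(5,6))
for yaw in(.295,.30,.305):
    e=np.array([np.cos(yaw),np.sin(yaw)]);n=np.array([-e[1],e[0]])
    M=(P[1]+P[2])[:2]/2
    d=M-P[0,:2]; print(yaw,'L end rel plate foot corner',d@e,d@n,' tape outer corner rel',(P[3]-P[0])[:2]@e,(P[3]-P[0])[:2]@n,'in abs dock',(M-[.6048,.2195])@e,(M-[.6048,.2195])@n)
T=plane(s,g((481,171),(525,208)),0.0);T2=plane(s,g((524,208),(517,388)),.075);print('plate top front edge',T2.round(4),np.arctan2(*(T2[0]-T2[1])[1::-1])-np.pi/2)
E
```

```text
[[0.5798 0.3012 0.    ]
 [0.528  0.2555 0.    ]
 [0.5848 0.2731 0.    ]
 [0.4881 0.2737 0.    ]
 [0.5764 0.301  0.    ]
 [0.5013 0.2668 0.    ]
 [0.5795 0.2912 0.    ]]
batt yaw 0.30053019420449045 0.059462901661155 tape side yaw 0.29928185882333336 0.30295846293634293
0.295 L end rel plate foot corner -0.03310553419809532 -0.028513542702180643  tape outer corner rel -0.09571309345197043 0.00031796941483754195 in abs dock -0.03329410059954217 0.056955475043843344
0.3 L end rel plate foot corner -0.033247687499259465 -0.028347659302346694  tape outer corner rel -0.09571030720034499 0.0007965289134677019 in abs dock -0.03300890823550341 0.05712123291125999
0.305 L end rel plate foot corner -0.03338900960996779 -0.02818106721250663  tape outer corner rel -0.09570512819602443 0.0012750684989165106 in abs dock -0.03272289065047797 0.057285562750828925
plate top front edge [[0.5794 0.3019 0.075 ]
 [0.5897 0.2684 0.075 ]] 0.300252469379509
```

>>> {"name": "play_rows", "arguments": {
  "increments": [
    {"offset": [0, 0, 0], "roll": 0},
    {"offset": [0, 0, 0], "roll": 0},
    {"offset": [0, 0, 0], "roll": 0},
    {"offset": [0, 0, 0], "roll": 0},
    {"offset": [0, 0, -0.5], "roll": 0},
    {"offset": [0, 0, -1], "roll": 0},
    {"offset": [0, 0, -1], "roll": 0},
    {"offset": [0, 0, -1], "roll": 0},
    {"offset": [0, 0, -1], "roll": 0},
    {"offset": [0, 0, 0], "roll": 0}
  ],
  "hand": 1
}}

```text
clock: 28.4
position: [0.5616, 0.2495, 0.3567]
eef_rot: [0.003, 0.593, 0.805, 0.004]
wrist_force: [-0.5, 0.1, 0.9]
grip_width: 1.0
```

```bash
python3 - <<'E'
from h import *
s=snap('wrist','w15'); s=snap('scene','s15')
cv2.imwrite('pics/c15.png',cv2.resize(s['color'][150:320,330:500,::-1],None,fx=3.5,fy=3.5,interpolation=cv2.INTER_CUBIC)[:600])
plan(.45,-.20,.35,1.171)
E
```

```text
t 28.50 pos [0.5605 0.2491 0.3512] psi 1.8709 | roll units 5.013 then offset units [-15.223   2.435   0.04 ] rows>= 16.0
```

View pics/w15.png

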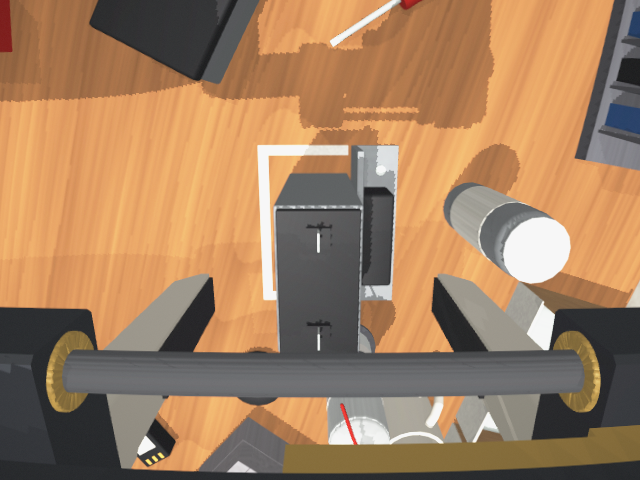

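View pics/c15.png

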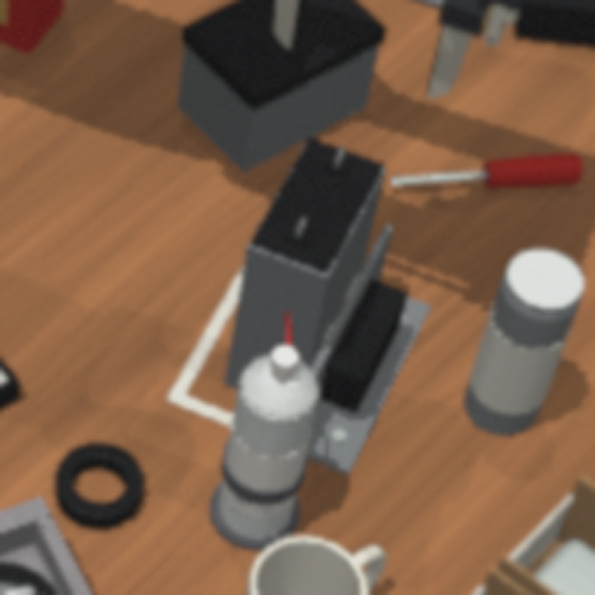

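```bash
python3 - <<'E'
from h import *
plan(.45,-.29,.36,1.171)
t=load('top0')
print(plane(t,[(308,252),(349,248),(385,263),(417,283)],.026).round(3))
E
```

```text
t 28.50 pos [0.5605 0.2491 0.3512] psi 1.8709 | roll units 5.013 then offset units [-17.986   3.603  -0.294] rows>= 18.0
[[ 0.433  0.004  0.026]
 [ 0.442 -0.105  0.026]
 [ 0.4   -0.2    0.026]
 [ 0.346 -0.283  0.026]]
```

>>> {"name": "play_rows", "arguments": {
  "increments": [
    {"offset": [-0.5, 0, 0], "roll": 1},
    {"offset": [-0.5, 0, 0], "roll": 1},
    {"offset": [-0.5, 0, 0], "roll": 1},
    {"offset": [-0.5, 0, 0], "roll": 1},
    {"offset": [-0.5, 0, 0], "roll": 1},
    {"offset": [-1, 0.1, 0], "roll": 0},
    {"offset": [-1, 0.1, 0], "roll": 0},
    {"offset": [-1, 0.1, 0], "roll": 0},
    {"offset": [-1, 0.1, 0], "roll": 0},
    {"offset": [-1, 0.1, 0], "roll": 0}
  ]
}}

```text
clock: 29.5
position: [0.5161, 0.0303, 0.3476]
eef_rot: [-0.001, 0.833, 0.553, -0.001]
wrist_force: [-0.6, -0.6, -0.0]
grip_width: 0.999
```

```bash
python3 - <<'E'
from h import *
plan(.45,-.29,.36,1.171)
E
```

```text
t 29.50 pos [0.5161 0.0303 0.3476] psi 1.1730 | roll units 0.014 then offset units [-10.693   2.126  -0.414] rows>= 11.0
```

>>> {"name": "play_rows", "arguments": {
  "increments": [
    {"offset": [-1, 0.2, 0], "roll": 0},
    {"offset": [-1, 0.2, 0], "roll": 0},
    {"offset": [-1, 0.2, 0], "roll": 0},
    {"offset": [-1, 0.2, 0], "roll": 0},
    {"offset": [-1, 0.2, 0], "roll": 0},
    {"offset": [-1, 0.2, 0], "roll": 0},
    {"offset": [-1, 0.2, 0], "roll": 0},
    {"offset": [-1, 0.2, 0], "roll": 0},
    {"offset": [-1, 0.2, 0], "roll": 0},
    {"offset": [-1, 0.2, 0], "roll": 0}
  ]
}}

```text
clock: 30.5
position: [0.4554, -0.2693, 0.3476]
eef_rot: [-0.001, 0.833, 0.553, -0.0]
wrist_force: [0.5, -0.5, 0.6]
grip_width: 0.996
```

>>> {"name": "play_rows", "arguments": {
  "increments": [
    {"offset": [0, 0, 0], "roll": 0},
    {"offset": [0, 0, 0], "roll": 0}
  ]
}}

```text
clock: 30.7
position: [0.4557, -0.2685, 0.3478]
eef_rot: [-0.001, 0.833, 0.553, -0.0]
wrist_force: [0.1, 1.1, -0.2]
grip_width: 1.003
```

```bash
python3 - <<'E'
from h import *
snap('wrist','w16'); snap('top','t16')
plan(.45,-.29,.36,1.171)
E
```

```text
t 30.80 pos [ 0.4563 -0.2675  0.3484] psi 1.1733 | roll units 0.016 then offset units [-0.771  0.099 -0.385] rows>= 1.0
```

View pics/w16.png

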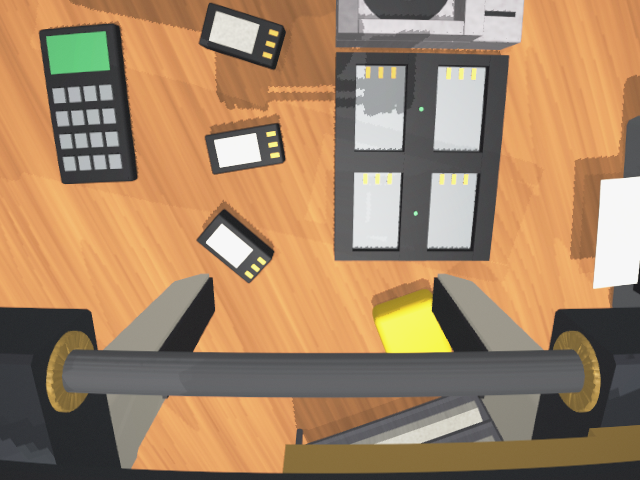

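View pics/t16.png

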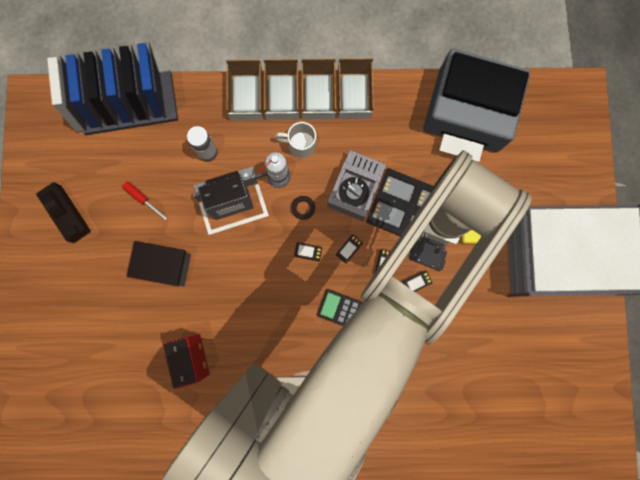

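```bash
python3 - <<'E'
from h import *
s=load('w16')
def crop(x0,y0,x1,y1,k,f): cv2.imwrite('pics/'+f,cv2.resize(s['color'][y0:y1,x0:x1,::-1],None,fx=k,fy=k,interpolation=cv2.INTER_CUBIC))
crop(180,0,300,300,2,'x.png')
crop(190,100,300,290,3,'d1.png'); crop(320,40,520,270,2.6,'d2.png')
E
```

```text
(no output)
```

View pics/d1.png

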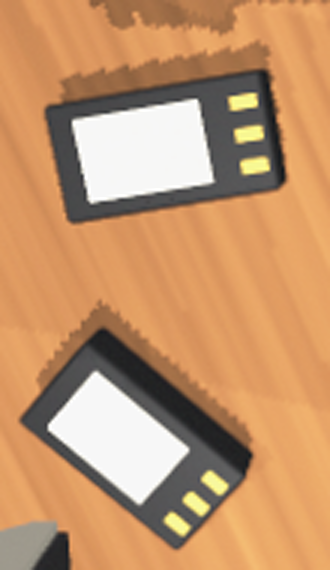

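View pics/d2.png

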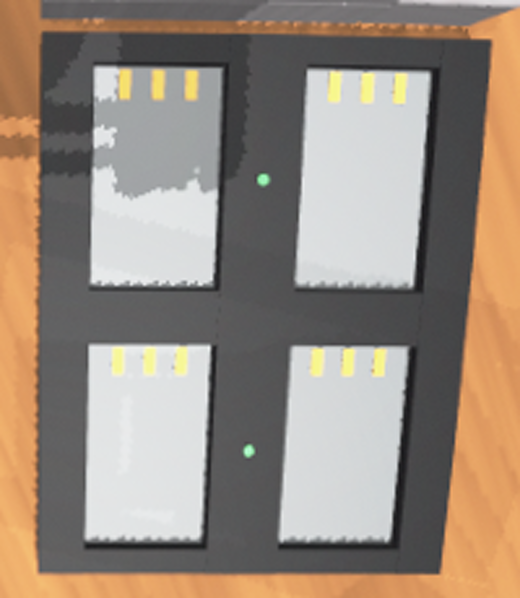

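```bash
cat >> h.py <<'E'
def rect(P,L=None):
    # P: 4 corners in order, returns centre, edge lens, angs
    c=P.mean(0)[:2]; e=[(np.linalg.norm(P[(i+1)%4]-P[i]),np.arctan2(*(P[(i+1)%4]-P[i])[1::-1])) for i in range(4)]
    return c.round(4),[(round(a,4),round(float(b),3)) for a,b in e]
E
python3 - <<'E'
from h import *
s=load('w16')
g1=lambda *p:(np.array(p,float)+.5)/3-.5+[190,100]
g2=lambda *p:(np.array(p,float)+.5)/2.6-.5+[320,40]
P=plane(s,g2((40,32),(491,39),(440,574),(38,574)),.02); print('plate',P[:,:2].round(4).tolist(),rect(P))
for n,q in dict(TL=((93,66),(222,67),(217,288),(90,287)),TR=((307,68),(432,70),(417,288),(295,287)),BL=((88,346),(212,347),(205,542),(85,541)),BR=((291,346),(410,347),(392,543),(278,541))).items():
    P=plane(s,g2(*q),.012); print(n,rect(P))
# packs top corners
P=plane(s,g1((47,106),(263,71),(281,186),(71,222)),.026); print('pack B',rect(P))
P=plane(s,g1((22,420),(101,340),(243,475),(178,548)),.026); print('pack C',rect(P))
E
```

```text
plate [[0.5157, -0.1523], [0.6634, -0.2144], [0.5855, -0.3987], [0.4386, -0.3364]] (array([ 0.5508, -0.2754]), [(np.float64(0.1602), -0.399), (np.float64(0.2001), -1.971), (np.float64(0.1596), 2.74), (np.float64(0.1996), 1.174)])
TL (array([ 0.5358, -0.2149]), [(np.float64(0.0464), -0.399), (np.float64(0.0789), -1.952), (np.float64(0.0476), 2.738), (np.float64(0.0787), 1.174)])
TR (array([ 0.6067, -0.2444]), [(np.float64(0.0459), -0.394), (np.float64(0.0786), -1.961), (np.float64(0.0466), 2.744), (np.float64(0.0785), 1.172)])
BL (array([ 0.4969, -0.3072]), [(np.float64(0.0471), -0.404), (np.float64(0.0775), -1.959), (np.float64(0.0477), 2.733), (np.float64(0.0773), 1.174)])
BR (array([ 0.5673, -0.3369]), [(np.float64(0.046), -0.401), (np.float64(0.0785), -1.97), (np.float64(0.0462), 2.723), (np.float64(0.0776), 1.17)])
pack B (array([ 0.404 , -0.1991]), [(np.float64(0.0687), -0.251), (np.float64(0.0358), -1.835), (np.float64(0.0683), 2.906), (np.float64(0.0368), 1.318)])
pack C (array([ 0.3527, -0.2845]), [(np.float64(0.0392), 0.368), (np.float64(0.0646), -1.2), (np.float64(0.035), -2.691), (np.float64(0.0676), 2.006)])
```

>>> {"name": "play_rows", "arguments": {
  "increments": [
    {"offset": [0, 0, 0.3], "roll": 1},
    {"offset": [0, 0, 0.3], "roll": 1},
    {"offset": [0, 0, 0.3], "roll": 1},
    {"offset": [0, 0, 0.3], "roll": 1},
    {"offset": [0, 0, 0.3], "roll": 1},
    {"offset": [0, 0, 0.3], "roll": 1},
    {"offset": [0, 0, 0.3], "roll": 1},
    {"offset": [0, 0, 0.3], "roll": 1},
    {"offset": [0, 0, 0.3], "roll": 1},
    {"offset": [0, 0, 0.3], "roll": 1}
  ],
  "hand": 0.7
}}

```text
clock: 31.8
position: [0.4567, -0.267, 0.2588]
eef_rot: [-0.0, 0.994, -0.113, -0.0]
wrist_force: [-0.9, 0.9, -0.5]
grip_width: 0.696
```

>>> {"name": "play_rows", "arguments": {
  "increments": [
    {"offset": [0, 0, 0], "roll": 0.96},
    {"offset": [0, 0, 0], "roll": 0.96},
    {"offset": [0, 0, 0], "roll": 0.96},
    {"offset": [0, 0, 0], "roll": 0.96},
    {"offset": [0, 0, 0], "roll": 0.96},
    {"offset": [0, 0, 0], "roll": 0.96},
    {"offset": [0, 0, 0], "roll": 0.96},
    {"offset": [0, 0, 0], "roll": 0}
  ]
}}

```text
clock: 32.6
position: [0.4566, -0.2672, 0.2591]
eef_rot: [-0.0, 0.836, -0.549, -0.0]
wrist_force: [-0.4, 0.4, -0.3]
grip_width: 0.698
```

```bash
python3 - <<'E'
from h import *
snap('wrist','w17')
plan(.3527,-.2845,.0955,-1.165)
E
```

```text
t 32.65 pos [ 0.4566 -0.2674  0.2592] psi -1.1574 | roll units 0.055 then offset units [-0.843  3.408  5.455] rows>= 6.0
```

View pics/w17.png

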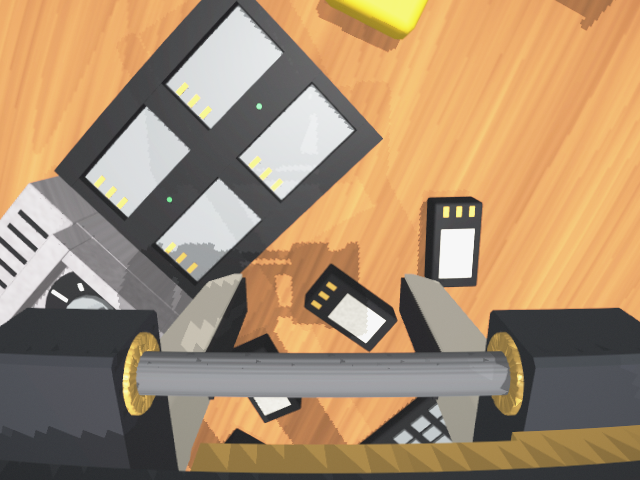

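>>> {"name": "play_rows", "arguments": {
  "increments": [
    {"offset": [-0.21, 0.85, 0.2], "roll": 0.05},
    {"offset": [-0.21, 0.85, 0.2], "roll": 0},
    {"offset": [-0.21, 0.85, 0.2], "roll": 0},
    {"offset": [-0.21, 0.85, 0.2], "roll": 0},
    {"offset": [0, 0, 0.5], "roll": 0},
    {"offset": [0, 0, 0.5], "roll": 0},
    {"offset": [0, 0, 0], "roll": 0},
    {"offset": [0, 0, 0], "roll": 0}
  ]
}}

```text
clock: 33.45
position: [0.3527, -0.285, 0.2054]
eef_rot: [-0.0, 0.835, -0.55, -0.0]
wrist_force: [0.7, -0.0, 0.4]
grip_width: 0.7
```

```bash
python3 - <<'E'
from h import *
snap('wrist','w18')
plan(.3527,-.2845,.0955,-1.165)
E
```

```text
t 33.50 pos [ 0.353  -0.2852  0.2059] psi -1.1663 | roll units -0.009 then offset units [-0.026 -0.     3.68 ] rows>= 4.0
```

View pics/w18.png

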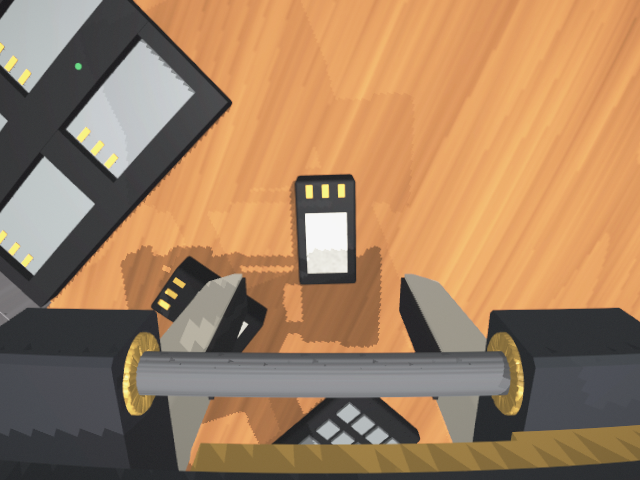

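>>> {"name": "play_rows", "arguments": {
  "increments": [
    {"offset": [0, 0, 0.7], "roll": 0},
    {"offset": [0, 0, 0.7], "roll": 0},
    {"offset": [0, 0, 0.7], "roll": 0},
    {"offset": [0, 0, 0.7], "roll": 0},
    {"offset": [0, 0, 0.5], "roll": 0},
    {"offset": [0, 0, 0.35], "roll": 0},
    {"offset": [0, 0, 0], "roll": 0}
  ]
}}

```text
clock: 34.2
position: [0.3524, -0.2849, 0.095]
eef_rot: [-0.0, 0.834, -0.551, -0.001]
wrist_force: [0.6, -0.3, -0.6]
grip_width: 0.699
```

>>> {"name": "play_rows", "arguments": {
  "increments": [
    {"offset": [0, 0, 0], "roll": 0},
    {"offset": [0, 0, 0], "roll": 0},
    {"offset": [0, 0, 0], "roll": 0},
    {"offset": [0, 0, 0], "roll": 0},
    {"offset": [0, 0, 0], "roll": 0},
    {"offset": [0, 0, 0], "roll": 0}
  ],
  "hand": 0.3,
  "newtons": 15
}}

```text
clock: 34.8
position: [0.3529, -0.2857, 0.0964]
eef_rot: [0.0, 0.834, -0.552, 0.001]
wrist_force: [-1.8, 0.0, 5.7]
grip_width: 0.408
```

```bash
python3 - <<'E'
from h import *
s=load('w18');P=plane(s,[(297,182),(354,180),(355,281),(302,284)],.026);print(rect(P))
plan(.4966,-.3069,.18,1.172)
E
```

```text
(array([ 0.3501, -0.2855]), [(np.float64(0.0353), -2.701), (np.float64(0.0669), 2.005), (np.float64(0.035), 0.466), (np.float64(0.0678), -1.133)])
t 34.80 pos [ 0.3529 -0.2857  0.0964] psi -1.1686 | roll units -16.763 then offset units [ 1.209  4.687 -2.785] rows>= 5.0
```

>>> {"name": "play_rows", "arguments": {
  "increments": [
    {"offset": [0, 0, -0.7], "roll": 0},
    {"offset": [0, 0, -0.7], "roll": 0},
    {"offset": [0, 0, -0.7], "roll": 0},
    {"offset": [0, 0, -0.7], "roll": -0.9},
    {"offset": [0, 0, 0], "roll": -0.99},
    {"offset": [0, 0, 0], "roll": -0.99},
    {"offset": [0, 0, 0], "roll": -0.99},
    {"offset": [0, 0, 0], "roll": -0.99},
    {"offset": [0, 0, 0], "roll": -0.99},
    {"offset": [0, 0, 0], "roll": -0.99}
  ]
}}

```text
clock: 35.8
position: [0.3524, -0.2851, 0.1794]
eef_rot: [-0.0, 0.995, -0.104, -0.0]
wrist_force: [-0.2, -0.1, -0.7]
grip_width: 0.408
```

>>> {"name": "play_rows", "arguments": {
  "increments": [
    {"offset": [0, 0, 0], "roll": -0.99},
    {"offset": [0, 0, 0], "roll": -0.99},
    {"offset": [0, 0, 0], "roll": -0.99},
    {"offset": [0, 0, 0], "roll": -0.99},
    {"offset": [0, 0, 0], "roll": -0.99},
    {"offset": [0, 0, 0], "roll": -0.99},
    {"offset": [0, 0, 0], "roll": -0.99},
    {"offset": [0, 0, 0], "roll": -0.99},
    {"offset": [0, 0, 0], "roll": -0.99},
    {"offset": [0, 0, 0], "roll": -0.99}
  ]
}}

```text
clock: 36.8
position: [0.3524, -0.2851, 0.1793]
eef_rot: [-0.0, 0.833, 0.554, -0.0]
wrist_force: [0.0, 0.4, -1.6]
grip_width: 0.408
```

>>> {"name": "play_rows", "arguments": {
  "increments": [
    {"offset": [0.24, 0.94, 0], "roll": 0},
    {"offset": [0.24, 0.94, 0], "roll": 0},
    {"offset": [0.24, 0.94, 0], "roll": 0},
    {"offset": [0.24, 0.94, 0], "roll": 0},
    {"offset": [0.24, 0.94, 0], "roll": 0},
    {"offset": [0, 0, 0], "roll": 0},
    {"offset": [0, 0, 0], "roll": 0}
  ]
}}

```text
clock: 37.5
position: [0.4963, -0.307, 0.1788]
eef_rot: [-0.001, 0.834, 0.552, -0.0]
wrist_force: [1.0, -0.3, -1.6]
grip_width: 0.407
```

```bash
python3 - <<'E'
from h import *
snap('wrist','w19')
plan(.4966,-.3069,.1085,1.172); print(bot.get_obs()['grip_width'])
E
```

```text
t 37.55 pos [ 0.4958 -0.307   0.179 ] psi 1.1690 | roll units -0.022 then offset units [0.014 0.023 2.35 ] rows>= 3.0
0.40840669524431766
```

View pics/w19.png

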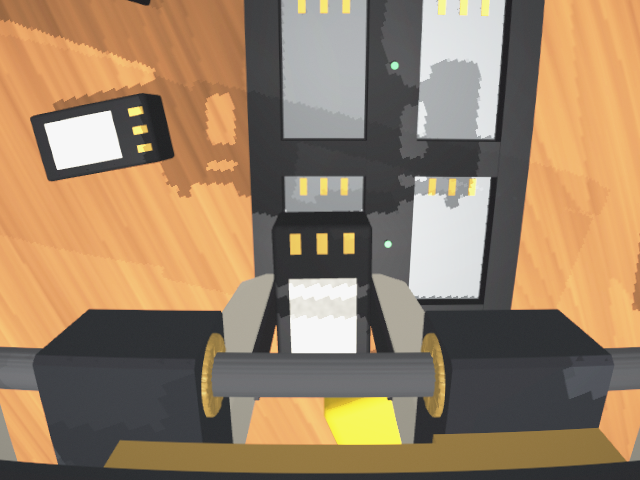

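>>> {"name": "play_rows", "arguments": {
  "increments": [
    {"offset": [0.03, 0.02, 0.6], "roll": 0},
    {"offset": [0, 0, 0.6], "roll": 0},
    {"offset": [0, 0, 0.6], "roll": 0},
    {"offset": [0, 0, 0.4], "roll": 0},
    {"offset": [0, 0, 0.15], "roll": 0},
    {"offset": [0, 0, 0], "roll": 0},
    {"offset": [0, 0, 0], "roll": 0}
  ]
}}

```text
clock: 38.25
position: [0.4975, -0.3071, 0.1099]
eef_rot: [0.0, 0.834, 0.552, 0.0]
wrist_force: [0.2, 0.4, -0.7]
grip_width: 0.408
```

>>> {"name": "play_rows", "arguments": {
  "increments": [
    {"offset": [0, 0, 0], "roll": 0},
    {"offset": [0, 0, 0], "roll": 0},
    {"offset": [0, 0, 0], "roll": 0},
    {"offset": [0, 0, -0.5], "roll": 0},
    {"offset": [0, 0, -0.9], "roll": 0},
    {"offset": [0, 0, -1], "roll": 0},
    {"offset": [0, 0, -1], "roll": 0},
    {"offset": [0, 0, -1], "roll": 0},
    {"offset": [0, 0, -1], "roll": 0}
  ],
  "hand": 0.58
}}

```text
clock: 39.15
position: [0.4973, -0.3067, 0.274]
eef_rot: [0.001, 0.834, 0.552, 0.0]
wrist_force: [-0.1, -0.7, -0.2]
grip_width: 0.584
```

```bash
python3 - <<'E'
from h import *
snap('wrist','w20')
plan(.404,-.1991,.18,-.243)
E
```

```text
t 39.20 pos [ 0.499  -0.3079  0.2803] psi 1.1688 | roll units 10.111 then offset units [-3.948 -2.76   3.343] rows>= 4.0
```

View pics/w20.png

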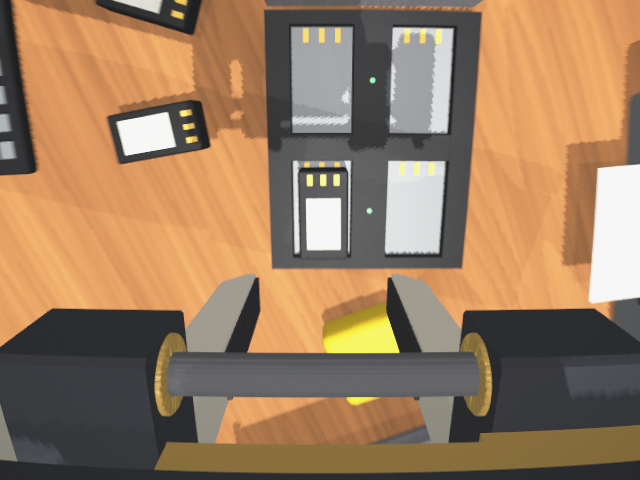

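>>> {"name": "play_rows", "arguments": {
  "increments": [
    {"offset": [0, 0, 0], "roll": 1},
    {"offset": [0, 0, 0], "roll": 1},
    {"offset": [0, 0, 0], "roll": 1},
    {"offset": [0, 0, 0], "roll": 1},
    {"offset": [0, 0, 0], "roll": 1},
    {"offset": [0, 0, 0], "roll": 1},
    {"offset": [0, 0, 0], "roll": 1},
    {"offset": [0, 0, 0], "roll": 1},
    {"offset": [0, 0, 0], "roll": 1},
    {"offset": [0, 0, 0], "roll": 1}
  ],
  "hand": 0.7
}}

```text
clock: 40.2
position: [0.4974, -0.3068, 0.2724]
eef_rot: [0.0, 0.993, -0.116, 0.0]
wrist_force: [0.4, 0.6, 0.4]
grip_width: 0.699
```

>>> {"name": "play_rows", "arguments": {
  "increments": [
    {"offset": [-0.79, -0.55, 0.4], "roll": 0.1},
    {"offset": [-0.79, -0.55, 0.4], "roll": 0},
    {"offset": [-0.79, -0.55, 0.4], "roll": 0},
    {"offset": [-0.79, -0.55, 0.4], "roll": 0},
    {"offset": [-0.79, -0.55, 0.4], "roll": 0},
    {"offset": [0, 0, 0], "roll": 0},
    {"offset": [0, 0, 0], "roll": 0}
  ]
}}

```text
clock: 40.9
position: [0.4019, -0.1986, 0.2122]
eef_rot: [0.0, 0.993, -0.12, 0.001]
wrist_force: [0.5, 0.1, 0.3]
grip_width: 0.7
```

```bash
python3 - <<'E'
from h import *
snap('wrist','w21')
plan(.404,-.1991,.0955,-.243)
E
```

```text
t 40.95 pos [ 0.4026 -0.1992  0.2127] psi -0.2414 | roll units 0.012 then offset units [ 0.045 -0.016  3.908] rows>= 4.0
```

View pics/w21.png

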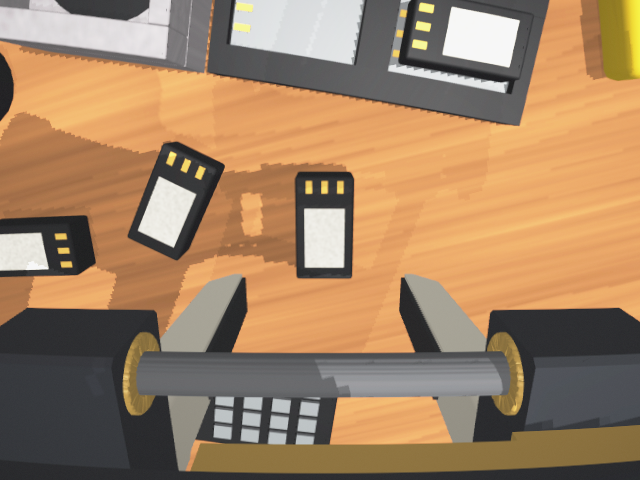

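>>> {"name": "play_rows", "arguments": {
  "increments": [
    {"offset": [0.04, 0, 0.8], "roll": 0},
    {"offset": [0, 0, 0.8], "roll": 0},
    {"offset": [0, 0, 0.8], "roll": 0},
    {"offset": [0, 0, 0.7], "roll": 0},
    {"offset": [0, 0, 0.5], "roll": 0},
    {"offset": [0, 0, 0.25], "roll": 0},
    {"offset": [0, 0, 0], "roll": 0}
  ]
}}

```text
clock: 41.65
position: [0.4032, -0.1994, 0.0955]
eef_rot: [-0.0, 0.993, -0.121, -0.0]
wrist_force: [0.3, 1.1, -0.1]
grip_width: 0.699
```

>>> {"name": "play_rows", "arguments": {
  "increments": [
    {"offset": [0, 0, 0], "roll": 0},
    {"offset": [0, 0, 0], "roll": 0},
    {"offset": [0, 0, 0], "roll": 0},
    {"offset": [0, 0, 0], "roll": 0},
    {"offset": [0, 0, 0], "roll": 0},
    {"offset": [0, 0, 0], "roll": 0}
  ],
  "hand": 0.3
}}

```text
clock: 42.25
position: [0.4033, -0.1992, 0.0964]
eef_rot: [0.0, 0.993, -0.12, 0.001]
wrist_force: [-0.9, 0.6, 6.6]
grip_width: 0.405
```

```bash
python3 - <<'E'
from h import *
s=load('w21')
c=s['color'][125:290,0:370,::-1];cv2.imwrite('pics/d3.png',cv2.resize(c,None,fx=2.1,fy=2.1,interpolation=cv2.INTER_CUBIC))
P=plane(s,[(296,178),(353,178),(351,277),(298,277)],.026);print('B',rect(P))
plan(.5354,-.2147,.18,1.172)
plan(.5666,-.3364,.18,1.172)
E
```

```text
B (array([ 0.4029, -0.1996]), [(np.float64(0.0361), -1.812), (np.float64(0.0669), 2.899), (np.float64(0.0357), 1.33), (np.float64(0.0669), -0.237)])
t 42.25 pos [ 0.4033 -0.1992  0.0964] psi -0.2415 | roll units -10.124 then offset units [ 1.233  4.259 -2.787] rows>= 5.0
t 42.25 pos [ 0.4033 -0.1992  0.0964] psi -0.2415 | roll units -10.124 then offset units [-2.102  6.793 -2.787] rows>= 7.0
```

View pics/d3.png

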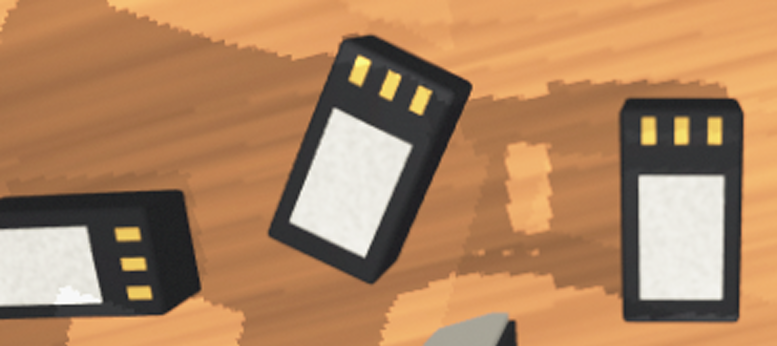

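>>> {"name": "play_rows", "arguments": {
  "increments": [
    {"offset": [0, 0, -0.9], "roll": 0},
    {"offset": [0, 0, -0.9], "roll": 0},
    {"offset": [0, 0, -0.9], "roll": -0.92},
    {"offset": [0, 0, 0], "roll": -0.92},
    {"offset": [0, 0, 0], "roll": -0.92},
    {"offset": [0, 0, 0], "roll": -0.92},
    {"offset": [0, 0, 0], "roll": -0.92},
    {"offset": [0, 0, 0], "roll": -0.92},
    {"offset": [0, 0, 0], "roll": -0.92},
    {"offset": [0, 0, 0], "roll": -0.92}
  ]
}}

```text
clock: 43.25
position: [0.4026, -0.1986, 0.1762]
eef_rot: [-0.0, 0.923, 0.385, -0.0]
wrist_force: [-0.2, 0.0, -1.7]
grip_width: 0.409
```

>>> {"name": "play_rows", "arguments": {
  "increments": [
    {"offset": [0, 0, 0], "roll": -0.92},
    {"offset": [0, 0, 0], "roll": -0.92},
    {"offset": [0, 0, 0], "roll": -0.92},
    {"offset": [-0.3, 0.97, 0], "roll": 0},
    {"offset": [-0.3, 0.97, 0], "roll": 0},
    {"offset": [-0.3, 0.97, 0], "roll": 0},
    {"offset": [-0.3, 0.97, 0], "roll": 0},
    {"offset": [-0.3, 0.97, 0], "roll": 0},
    {"offset": [-0.3, 0.97, 0], "roll": 0},
    {"offset": [-0.3, 0.97, 0], "roll": 0}
  ]
}}

```text
clock: 44.25
position: [0.5666, -0.3366, 0.1757]
eef_rot: [-0.001, 0.833, 0.553, -0.0]
wrist_force: [0.4, -0.0, -1.0]
grip_width: 0.411
```

>>> {"name": "play_rows", "arguments": {
  "increments": [
    {"offset": [0, 0, 0], "roll": 0},
    {"offset": [0, 0, 0], "roll": 0}
  ]
}}

```text
clock: 44.45
position: [0.5657, -0.3359, 0.1754]
eef_rot: [-0.001, 0.833, 0.553, -0.0]
wrist_force: [-0.3, 0.1, -2.2]
grip_width: 0.407
```

```bash
python3 - <<'E'
from h import *
snap('wrist','w22')
plan(.5666,-.3364,.1085,1.172); print(bot.get_obs()['grip_width'])
s=load('w21'); g=lambda *p:(np.array(p,float)+.5)/2.1-.5+[0,125]
P=plane(s,g((342,44),(458,97),(371,282),(270,236)),.026);print('A v1',rect(P))
E
```

```text
t 44.50 pos [ 0.5654 -0.3356  0.1757] psi 1.1715 | roll units -0.004 then offset units [-0.01   0.046  2.242] rows>= 3.0
0.41197168964530495
A v1 (array([ 0.4428, -0.1065]), [(np.float64(0.0379), -2.252), (np.float64(0.0671), 2.404), (np.float64(0.035), 0.877), (np.float64(0.0665), -0.694)])
```

View pics/w22.png

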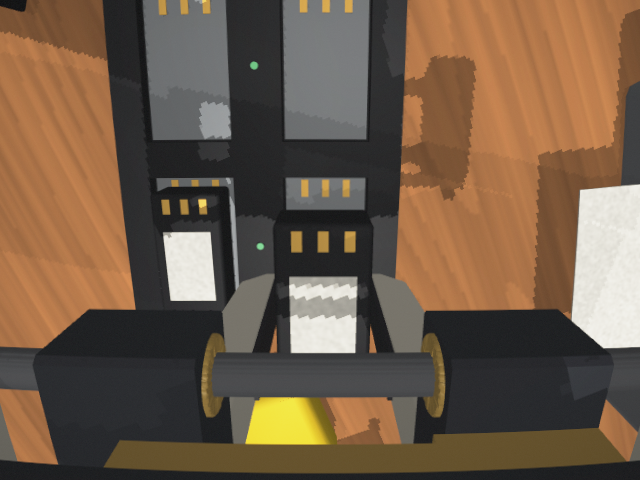

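>>> {"name": "play_rows", "arguments": {
  "increments": [
    {"offset": [0, 0.05, 0.6], "roll": 0},
    {"offset": [0, 0, 0.6], "roll": 0},
    {"offset": [0, 0, 0.6], "roll": 0},
    {"offset": [0, 0, 0.3], "roll": 0},
    {"offset": [0, 0, 0.13], "roll": 0},
    {"offset": [0, 0, 0], "roll": 0},
    {"offset": [0, 0, 0], "roll": 0}
  ]
}}

```text
clock: 45.2
position: [0.5675, -0.3367, 0.1096]
eef_rot: [-0.0, 0.833, 0.553, 0.0]
wrist_force: [-0.1, -0.5, -1.8]
grip_width: 0.406
```

>>> {"name": "play_rows", "arguments": {
  "increments": [
    {"offset": [0, 0, 0], "roll": 0},
    {"offset": [0, 0, 0], "roll": 0},
    {"offset": [0, 0, 0], "roll": 0},
    {"offset": [0, 0, -0.5], "roll": 0},
    {"offset": [0, 0, -0.9], "roll": 0},
    {"offset": [0, 0, -1], "roll": 0},
    {"offset": [0, 0, -1], "roll": 0},
    {"offset": [0, 0, -1], "roll": 0},
    {"offset": [0, 0, 0], "roll": 0},
    {"offset": [0, 0, 0], "roll": 0}
  ],
  "hand": 0.58
}}

```text
clock: 46.2
position: [0.5681, -0.3371, 0.2443]
eef_rot: [0.002, 0.833, 0.553, 0.001]
wrist_force: [-0.4, -0.5, 0.4]
grip_width: 0.577
```

```bash
python3 - <<'E'
from h import *
snap('wrist','w23')
plan(.4428,-.1065,.20,-.70)
E
```

```text
t 46.25 pos [ 0.5674 -0.3367  0.2424] psi 1.1715 | roll units 13.403 then offset units [-8.121 -3.192  1.412] rows>= 9.0
```

View pics/w23.png

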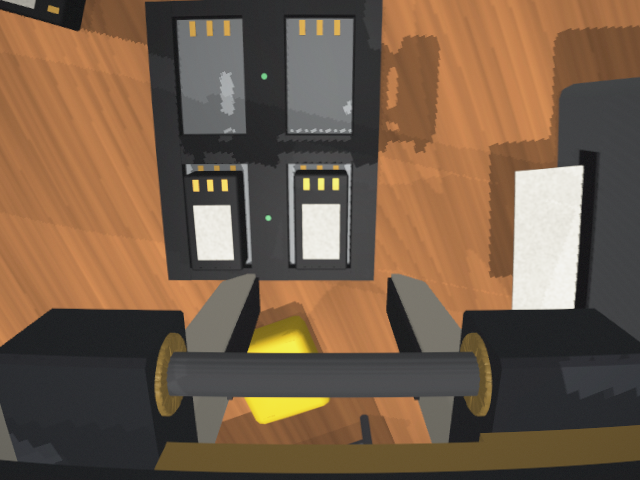

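>>> {"name": "play_rows", "arguments": {
  "increments": [
    {"offset": [0, 0, 0], "roll": 0.96},
    {"offset": [0, 0, 0], "roll": 0.96},
    {"offset": [0, 0, 0], "roll": 0.96},
    {"offset": [0, 0, 0], "roll": 0.96},
    {"offset": [0, 0, 0], "roll": 0.96},
    {"offset": [0, 0, 0], "roll": 0.96},
    {"offset": [0, 0, 0], "roll": 0.96},
    {"offset": [0, 0, 0], "roll": 0.96},
    {"offset": [0, 0, 0], "roll": 0.96},
    {"offset": [0, 0, 0], "roll": 0.96}
  ],
  "hand": 0.7
}}

```text
clock: 47.25
position: [0.5667, -0.3362, 0.2398]
eef_rot: [-0.001, 0.996, -0.087, -0.001]
wrist_force: [1.1, 0.5, -1.6]
grip_width: 0.699
```

>>> {"name": "play_rows", "arguments": {
  "increments": [
    {"offset": [0, 0, 0], "roll": 0.95},
    {"offset": [0, 0, 0], "roll": 0.95},
    {"offset": [0, 0, 0], "roll": 0.95},
    {"offset": [0, 0, 0], "roll": 0.95},
    {"offset": [-0.95, -0.4, 0], "roll": 0},
    {"offset": [-0.95, -0.4, 0], "roll": 0},
    {"offset": [-0.95, -0.4, 0], "roll": 0},
    {"offset": [-0.95, -0.4, 0], "roll": 0},
    {"offset": [-0.95, -0.4, 0], "roll": 0},
    {"offset": [-0.95, -0.4, 0], "roll": 0}
  ]
}}

```text
clock: 48.25
position: [0.4815, -0.1701, 0.2401]
eef_rot: [-0.0, 0.939, -0.343, -0.001]
wrist_force: [0.7, 0.2, 1.5]
grip_width: 0.695
```

>>> {"name": "play_rows", "arguments": {
  "increments": [
    {"offset": [-0.95, -0.4, 0], "roll": 0},
    {"offset": [-0.95, -0.4, 0.3], "roll": 0},
    {"offset": [-0.5, 0, 0.4], "roll": 0},
    {"offset": [0, 0, 0.4], "roll": 0},
    {"offset": [0, 0, 0], "roll": 0},
    {"offset": [0, 0, 0], "roll": 0}
  ]
}}

```text
clock: 48.85
position: [0.4434, -0.1073, 0.2083]
eef_rot: [0.0, 0.939, -0.343, -0.001]
wrist_force: [-0.3, -0.2, 0.2]
grip_width: 0.698
```

```bash
python3 - <<'E'
from h import *
s=snap('wrist','w24')
plan(.4428,-.1065,.0955,-.70)
cv2.imwrite('pics/d4.png',cv2.resize(s['color'][100:400,180:460,::-1],None,fx=2,fy=2,interpolation=cv2.INTER_CUBIC))
E
```

```text
t 48.90 pos [ 0.4437 -0.1075  0.2089] psi -0.7003 | roll units -0.002 then offset units [-0.045 -0.005  3.78 ] rows>= 4.0
```

View pics/w24.png

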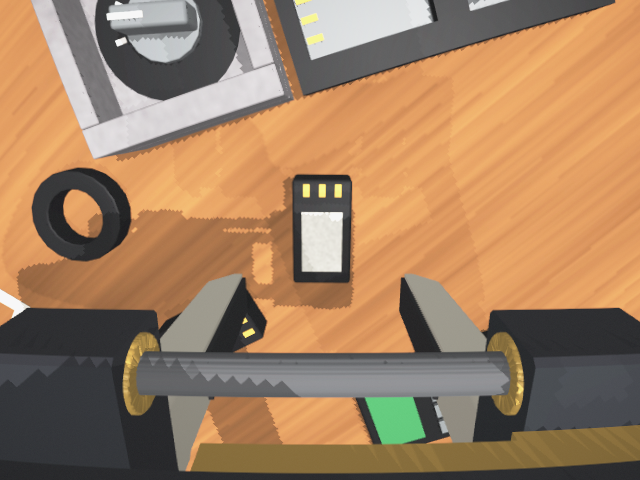

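>>> {"name": "play_rows", "arguments": {
  "increments": [
    {"offset": [-0.04, 0, 0.8], "roll": 0},
    {"offset": [0, 0, 0.8], "roll": 0},
    {"offset": [0, 0, 0.8], "roll": 0},
    {"offset": [0, 0, 0.7], "roll": 0},
    {"offset": [0, 0, 0.5], "roll": 0},
    {"offset": [0, 0, 0.17], "roll": 0},
    {"offset": [0, 0, 0], "roll": 0}
  ]
}}

```text
clock: 49.6
position: [0.4425, -0.1064, 0.0955]
eef_rot: [0.0, 0.939, -0.343, -0.001]
wrist_force: [0.3, 0.5, -0.1]
grip_width: 0.703
```

>>> {"name": "play_rows", "arguments": {
  "increments": [
    {"offset": [0, 0, 0], "roll": 0},
    {"offset": [0, 0, 0], "roll": 0},
    {"offset": [0, 0, 0], "roll": 0},
    {"offset": [0, 0, 0], "roll": 0},
    {"offset": [0, 0, 0], "roll": 0},
    {"offset": [0, 0, 0], "roll": 0}
  ],
  "hand": 0.3
}}

```text
clock: 50.2
position: [0.4429, -0.1062, 0.0964]
eef_rot: [-0.0, 0.939, -0.343, 0.001]
wrist_force: [-0.8, -0.7, 6.1]
grip_width: 0.409
```

>>> {"name": "play_rows", "arguments": {
  "increments": [
    {"offset": [0, 0, -0.9], "roll": 0},
    {"offset": [0, 0, -0.9], "roll": 0},
    {"offset": [0, 0, -0.9], "roll": -0.96},
    {"offset": [0, 0, -0.3], "roll": -0.96},
    {"offset": [0, 0, 0], "roll": -0.96},
    {"offset": [0, 0, 0], "roll": -0.96},
    {"offset": [0, 0, 0], "roll": -0.96},
    {"offset": [0, 0, 0], "roll": -0.96},
    {"offset": [0, 0, 0], "roll": -0.96},
    {"offset": [0, 0, 0], "roll": -0.96}
  ]
}}

```text
clock: 51.2
position: [0.442, -0.1059, 0.1852]
eef_rot: [-0.0, 0.982, 0.188, -0.0]
wrist_force: [-0.4, 0.0, -1.1]
grip_width: 0.407
```

>>> {"name": "play_rows", "arguments": {
  "increments": [
    {"offset": [0, 0, 0], "roll": -0.96},
    {"offset": [0, 0, 0], "roll": -0.96},
    {"offset": [0, 0, 0], "roll": -0.96},
    {"offset": [0, 0, 0], "roll": -0.96},
    {"offset": [0, 0, 0], "roll": -0.96},
    {"offset": [0, 0, 0], "roll": -0.96},
    {"offset": [0, 0, 0], "roll": 0},
    {"offset": [0, 0, 0], "roll": 0}
  ]
}}

```text
clock: 52.0
position: [0.4422, -0.106, 0.1854]
eef_rot: [-0.0, 0.833, 0.553, -0.0]
wrist_force: [0.4, 0.2, -1.0]
grip_width: 0.405
```

```bash
python3 - <<'E'
from h import *
snap('wrist','w25')
plan(.6054,-.2442,.182,1.172); print(bot.get_obs()['grip_width'])
E
```

```text
t 52.05 pos [ 0.4423 -0.106   0.1855] psi 1.1733 | roll units 0.009 then offset units [-2.134  6.8    0.116] rows>= 7.0
0.40990357666458294
```

View pics/w25.png

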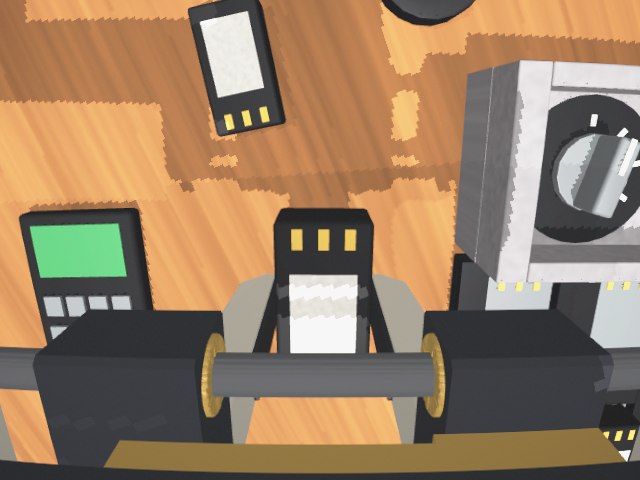

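>>> {"name": "play_rows", "arguments": {
  "increments": [
    {"offset": [-0.61, 0.97, 0], "roll": 0},
    {"offset": [-0.61, 0.97, 0], "roll": 0},
    {"offset": [-0.61, 0.97, 0], "roll": 0},
    {"offset": [-0.3, 0.97, 0], "roll": 0},
    {"offset": [0, 0.97, 0], "roll": 0},
    {"offset": [0, 0.97, 0], "roll": 0},
    {"offset": [0, 0.97, 0], "roll": 0},
    {"offset": [0, 0, 0], "roll": 0},
    {"offset": [0, 0, 0], "roll": 0},
    {"offset": [0, 0, 0], "roll": 0}
  ]
}}

```text
clock: 53.05
position: [0.6053, -0.2428, 0.1854]
eef_rot: [-0.0, 0.832, 0.555, -0.0]
wrist_force: [-0.3, 0.2, -1.1]
grip_width: 0.407
```

```bash
python3 - <<'E'
from h import *
snap('wrist','w26')
plan(.6054,-.2442,.1085,1.172); print(bot.get_obs()['grip_width'])
E
```

```text
t 53.10 pos [ 0.6053 -0.2428  0.1857] psi 1.1762 | roll units 0.030 then offset units [-0.041  0.02   2.573] rows>= 3.0
0.4064194022436875
```

View pics/w26.png

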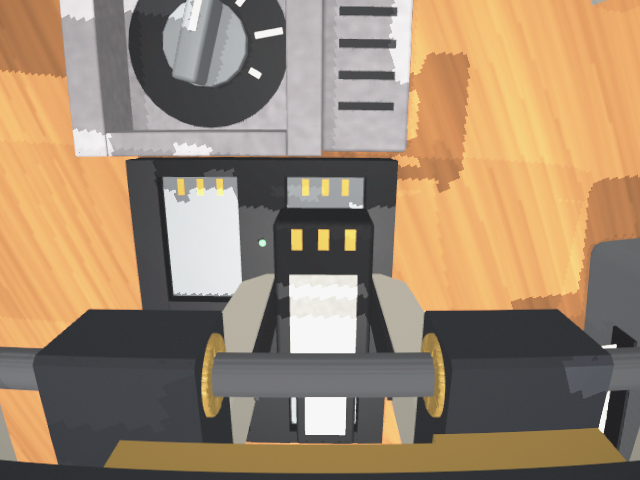

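>>> {"name": "play_rows", "arguments": {
  "increments": [
    {"offset": [-0.04, 0, 0.6], "roll": 0.03},
    {"offset": [0, 0, 0.6], "roll": 0},
    {"offset": [0, 0, 0.6], "roll": 0},
    {"offset": [0, 0, 0.5], "roll": 0},
    {"offset": [0, 0, 0.25], "roll": 0},
    {"offset": [0, 0, 0], "roll": 0},
    {"offset": [0, 0, 0], "roll": 0}
  ]
}}

```text
clock: 53.8
position: [0.6057, -0.2444, 0.1094]
eef_rot: [0.0, 0.833, 0.553, 0.0]
wrist_force: [0.3, 0.8, -0.9]
grip_width: 0.407
```

>>> {"name": "play_rows", "arguments": {
  "increments": [
    {"offset": [0, 0, 0], "roll": 0},
    {"offset": [0, 0, 0], "roll": 0},
    {"offset": [0, 0, 0], "roll": 0},
    {"offset": [0, 0, -0.5], "roll": 0},
    {"offset": [0, 0, -0.9], "roll": 0},
    {"offset": [0, 0, -1], "roll": 0},
    {"offset": [0, 0, -1], "roll": 0},
    {"offset": [0, 0, -1], "roll": 0},
    {"offset": [0, 0, 0], "roll": 0},
    {"offset": [0, 0, 0], "roll": 0}
  ],
  "hand": 0.58
}}

```text
clock: 54.8
position: [0.6062, -0.2447, 0.2437]
eef_rot: [0.002, 0.833, 0.553, 0.001]
wrist_force: [-0.1, 0.9, -1.0]
grip_width: 0.581
```

```bash
python3 - <<'E'
from h import *
snap('wrist','w27')
s=load('w25');P=plane(s,[(190,12),(261,-4),(284,121),(218,136)],.026);print('P0',rect(P))
plan(.433,.004,.24,1.17)
E
```

```text
P0 (array([0.4381, 0.0032]), [(np.float64(0.0387), -0.21), (np.float64(0.0655), -1.801), (np.float64(0.038), 2.955), (np.float64(0.0663), 1.352)])
t 54.85 pos [ 0.6056 -0.2443  0.2418] psi 1.1729 | roll units 0.021 then offset units [ 5.376 -8.525  0.061] rows>= 9.0
```

View pics/w27.png

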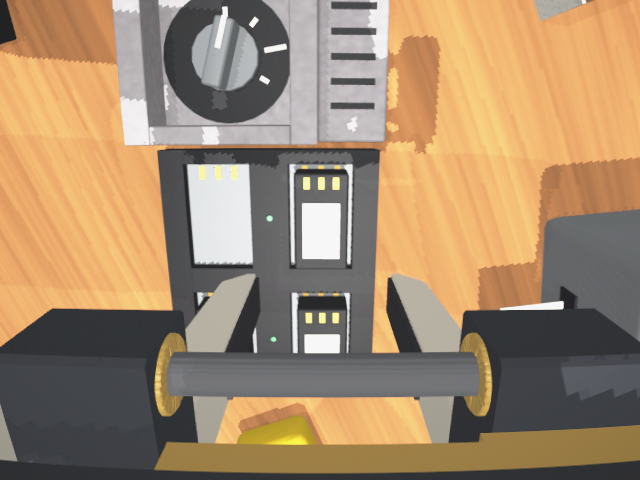

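```bash
python3 - <<'E'
from h import *
plan(.438,.003,.205,1.347)
E
```

```text
t 54.85 pos [ 0.6056 -0.2443  0.2418] psi 1.1729 | roll units -1.247 then offset units [ 6.798 -7.275  1.228] rows>= 8.0
```

>>> {"name": "play_rows", "arguments": {
  "increments": [
    {"offset": [0, 0, 0], "roll": -0.62},
    {"offset": [0, 0, 0], "roll": -0.62},
    {"offset": [0.85, -0.91, 0], "roll": 0},
    {"offset": [0.85, -0.91, 0], "roll": 0},
    {"offset": [0.85, -0.91, 0], "roll": 0},
    {"offset": [0.85, -0.91, 0], "roll": 0},
    {"offset": [0.85, -0.91, 0], "roll": 0},
    {"offset": [0.85, -0.91, 0], "roll": 0},
    {"offset": [0.85, -0.91, 0], "roll": 0},
    {"offset": [0.85, -0.91, 0], "roll": 0}
  ],
  "hand": 0.7
}}

```text
clock: 55.85
position: [0.4363, 0.0044, 0.2397]
eef_rot: [-0.001, 0.782, 0.623, -0.001]
wrist_force: [0.8, 0.8, 0.0]
grip_width: 0.702
```

>>> {"name": "play_rows", "arguments": {
  "increments": [
    {"offset": [0, 0, 0.6], "roll": 0},
    {"offset": [0, 0, 0.6], "roll": 0},
    {"offset": [0, 0, 0], "roll": 0},
    {"offset": [0, 0, 0], "roll": 0}
  ]
}}

```text
clock: 56.25
position: [0.4374, 0.0033, 0.2045]
eef_rot: [-0.001, 0.782, 0.623, -0.001]
wrist_force: [0.7, 0.5, 0.2]
grip_width: 0.703
```

```bash
python3 - <<'E'
from h import *
snap('wrist','w28')
plan(.438,.003,.0955,1.347)
E
```

```text
t 56.30 pos [0.438  0.0031 0.2053] psi 1.3457 | roll units -0.009 then offset units [-4.000e-03  1.000e-03  3.659e+00] rows>= 4.0
```

View pics/w28.png

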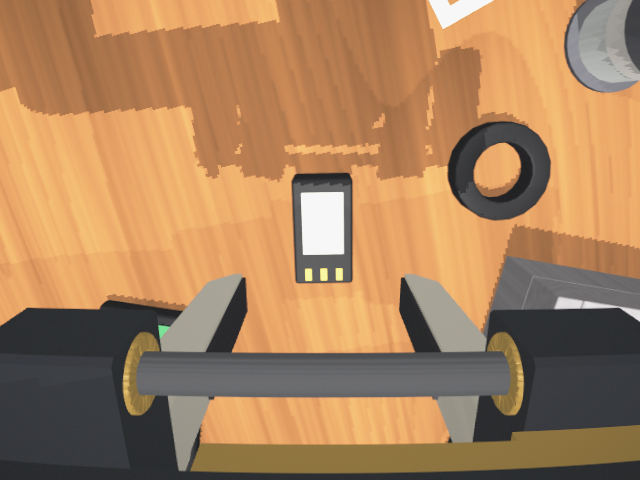

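>>> {"name": "play_rows", "arguments": {
  "increments": [
    {"offset": [0, 0, 0.8], "roll": 0},
    {"offset": [0, 0, 0.8], "roll": 0},
    {"offset": [0, 0, 0.8], "roll": 0},
    {"offset": [0, 0, 0.7], "roll": 0},
    {"offset": [0, 0, 0.4], "roll": 0},
    {"offset": [0, 0, 0.16], "roll": 0},
    {"offset": [0, 0, 0], "roll": 0}
  ]
}}

```text
clock: 57.0
position: [0.4383, 0.0031, 0.0956]
eef_rot: [-0.0, 0.782, 0.623, -0.0]
wrist_force: [0.6, 0.8, -0.2]
grip_width: 0.7
```

>>> {"name": "play_rows", "arguments": {
  "increments": [
    {"offset": [0, 0, 0], "roll": 0},
    {"offset": [0, 0, 0], "roll": 0},
    {"offset": [0, 0, 0], "roll": 0},
    {"offset": [0, 0, 0], "roll": 0},
    {"offset": [0, 0, 0], "roll": 0},
    {"offset": [0, 0, -0.5], "roll": 0},
    {"offset": [0, 0, -0.5], "roll": 0}
  ],
  "hand": 0.3
}}

```text
clock: 57.7
position: [0.4374, 0.0033, 0.1252]
eef_rot: [-0.001, 0.782, 0.623, -0.001]
wrist_force: [-0.5, 0.7, -1.2]
grip_width: 0.407
```

>>> {"name": "play_rows", "arguments": {
  "increments": [
    {"offset": [0, 0, 0], "roll": -1},
    {"offset": [0, 0, 0], "roll": -1},
    {"offset": [0, 0, 0], "roll": -1},
    {"offset": [0, 0, 0], "roll": -1},
    {"offset": [0, 0, 0], "roll": -1},
    {"offset": [0, 0, 0], "roll": -1},
    {"offset": [0, 0, 0], "roll": -1},
    {"offset": [0, 0, 0], "roll": -1},
    {"offset": [0, 0, 0], "roll": -1},
    {"offset": [0, 0, 0], "roll": 0}
  ]
}}

```text
clock: 58.7
position: [0.4379, 0.0033, 0.1252]
eef_rot: [-0.0, 0.265, 0.964, -0.0]
wrist_force: [0.0, -0.3, -0.9]
grip_width: 0.408
```

>>> {"name": "play_rows", "arguments": {
  "increments": [
    {"offset": [0, 0, 0.5], "roll": 0},
    {"offset": [0, 0, 0.45], "roll": 0},
    {"offset": [0, 0, 0], "roll": 0},
    {"offset": [0, 0, 0], "roll": 0}
  ]
}}

```text
clock: 59.1
position: [0.4378, 0.0033, 0.0969]
eef_rot: [-0.0, 0.267, 0.964, -0.0]
wrist_force: [-0.3, 0.1, -1.8]
grip_width: 0.407
```

>>> {"name": "play_rows", "arguments": {
  "increments": [
    {"offset": [0, 0, 0], "roll": 0},
    {"offset": [0, 0, 0], "roll": 0},
    {"offset": [0, 0, 0], "roll": 0},
    {"offset": [0, 0, 0], "roll": 0},
    {"offset": [0, 0, -0.5], "roll": 0},
    {"offset": [0, 0, -0.7], "roll": 0},
    {"offset": [0, 0, -0.8], "roll": 0},
    {"offset": [0, 0, -0.8], "roll": 0},
    {"offset": [0, 0, -0.8], "roll": 0}
  ],
  "hand": 0.7
}}

```text
clock: 60.0
position: [0.438, 0.0033, 0.206]
eef_rot: [0.0, 0.266, 0.964, 0.0]
wrist_force: [-0.1, -0.3, -0.4]
grip_width: 0.7
```

```bash
python3 - <<'E'
from h import *
snap('wrist','w29')
plan(ps=psi()-np.pi)
E
```

```text
t 60.05 pos [0.44   0.0031 0.2104] psi 2.6025 | roll units 22.500 then offset units [ 0. -0. -0.] rows>= 0.0
```

View pics/w29.png

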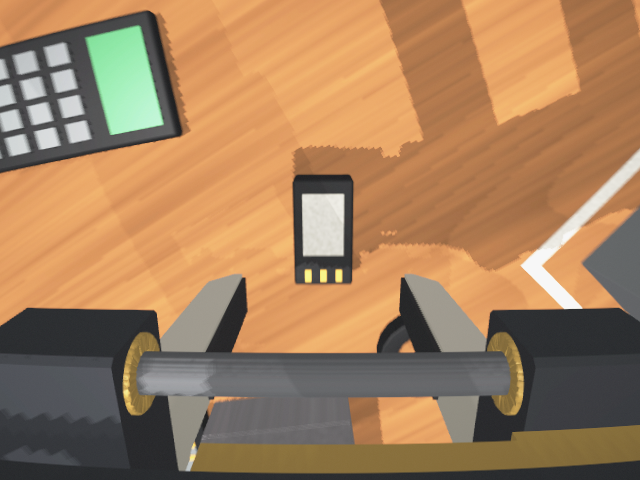

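>>> {"name": "play_rows", "arguments": {
  "increments": [
    {"offset": [0, 0, 0], "roll": 1},
    {"offset": [0, 0, 0], "roll": 1},
    {"offset": [0, 0, 0], "roll": 1},
    {"offset": [0, 0, 0], "roll": 1},
    {"offset": [0, 0, 0], "roll": 1},
    {"offset": [0, 0, 0], "roll": 1},
    {"offset": [0, 0, 0], "roll": 1},
    {"offset": [0, 0, 0], "roll": 1},
    {"offset": [0, 0, 0], "roll": 1},
    {"offset": [0, 0, 0], "roll": 1}
  ]
}}

```text
clock: 61.05
position: [0.4381, 0.0032, 0.2049]
eef_rot: [0.0, 0.825, 0.565, 0.0]
wrist_force: [-0.2, -0.6, -0.7]
grip_width: 0.7
```

>>> {"name": "play_rows", "arguments": {
  "increments": [
    {"offset": [0, 0, 0], "roll": 1},
    {"offset": [0, 0, 0], "roll": 1},
    {"offset": [0, 0, 0], "roll": 1},
    {"offset": [0, 0, 0], "roll": 1},
    {"offset": [0, 0, 0], "roll": 1},
    {"offset": [0, 0, 0], "roll": 1},
    {"offset": [0, 0, 0], "roll": 1},
    {"offset": [0, 0, 0], "roll": 1},
    {"offset": [0, 0, 0], "roll": 1},
    {"offset": [0, 0, 0], "roll": 1}
  ]
}}

```text
clock: 62.05
position: [0.4381, 0.0032, 0.2049]
eef_rot: [-0.0, 0.995, -0.098, 0.0]
wrist_force: [-1.8, -0.4, 0.6]
grip_width: 0.697
```

>>> {"name": "play_rows", "arguments": {
  "increments": [
    {"offset": [0, 0, 0], "roll": 1},
    {"offset": [0, 0, 0], "roll": 1},
    {"offset": [0, 0, 0], "roll": 0.5},
    {"offset": [0, 0, 0], "roll": 0},
    {"offset": [0, 0, 0], "roll": 0}
  ]
}}

```text
clock: 62.55
position: [0.4381, 0.0032, 0.2049]
eef_rot: [0.0, 0.964, -0.265, 0.0]
wrist_force: [0.3, -0.5, -0.1]
grip_width: 0.704
```

```bash
python3 - <<'E'
from h import *
snap('wrist','w30')
plan(.4378,.0033,.0955,2.6025-np.pi)
E
```

```text
t 62.60 pos [0.4381 0.0032 0.2049] psi -0.5368 | roll units 0.016 then offset units [-0.01   0.004  3.647] rows>= 4.0
```

View pics/w30.png

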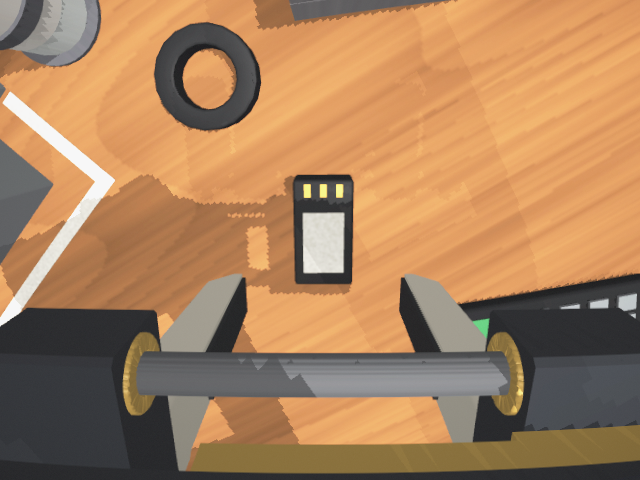

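>>> {"name": "play_rows", "arguments": {
  "increments": [
    {"offset": [0, 0, 0.8], "roll": 0},
    {"offset": [0, 0, 0.8], "roll": 0},
    {"offset": [0, 0, 0.8], "roll": 0},
    {"offset": [0, 0, 0.7], "roll": 0},
    {"offset": [0, 0, 0.4], "roll": 0},
    {"offset": [0, 0, 0.16], "roll": 0},
    {"offset": [0, 0, 0], "roll": 0}
  ]
}}

```text
clock: 63.3
position: [0.438, 0.0033, 0.095]
eef_rot: [0.0, 0.964, -0.266, -0.0]
wrist_force: [-0.5, 0.3, -0.3]
grip_width: 0.699
```

>>> {"name": "play_rows", "arguments": {
  "increments": [
    {"offset": [0, 0, 0], "roll": 0},
    {"offset": [0, 0, 0], "roll": 0},
    {"offset": [0, 0, 0], "roll": 0},
    {"offset": [0, 0, 0], "roll": 0},
    {"offset": [0, 0, 0], "roll": 0},
    {"offset": [0, 0, 0], "roll": 0},
    {"offset": [0, 0, -0.6], "roll": 0},
    {"offset": [0, 0, -0.8], "roll": 0},
    {"offset": [0, 0, -0.8], "roll": 0},
    {"offset": [0, 0, -0.8], "roll": 0}
  ],
  "hand": 0.3
}}

```text
clock: 64.3
position: [0.4377, 0.0033, 0.1855]
eef_rot: [0.0, 0.964, -0.266, -0.001]
wrist_force: [0.7, -0.8, -0.9]
grip_width: 0.409
```

>>> {"name": "play_rows", "arguments": {
  "increments": [
    {"offset": [0, 0, 0], "roll": -1},
    {"offset": [0, 0, 0], "roll": -1},
    {"offset": [0, 0, 0], "roll": -1},
    {"offset": [0, 0, 0], "roll": -1},
    {"offset": [0, 0, 0], "roll": -1},
    {"offset": [0, 0, 0], "roll": -1},
    {"offset": [0, 0, 0], "roll": -1},
    {"offset": [0, 0, 0], "roll": -1},
    {"offset": [0, 0, 0], "roll": -1},
    {"offset": [0, 0, 0], "roll": -1}
  ]
}}

```text
clock: 65.3
position: [0.4378, 0.0033, 0.1847]
eef_rot: [-0.0, 0.908, 0.418, -0.0]
wrist_force: [1.2, 0.1, -1.3]
grip_width: 0.405
```

>>> {"name": "play_rows", "arguments": {
  "increments": [
    {"offset": [0, 0, 0], "roll": -1},
    {"offset": [0, 0, 0], "roll": -1},
    {"offset": [0, 0, 0], "roll": -0.24},
    {"offset": [0, 0, 0], "roll": 0},
    {"offset": [0, 0, 0], "roll": 0}
  ]
}}

```text
clock: 65.8
position: [0.4379, 0.0033, 0.1848]
eef_rot: [-0.0, 0.834, 0.552, -0.0]
wrist_force: [-0.7, 0.2, -0.2]
grip_width: 0.408
```

```bash
python3 - <<'E'
from h import *
plan(.5354,-.2147,.185,1.172); print(bot.get_obs()['grip_width'])
E
```

```text
t 65.80 pos [0.4379 0.0033 0.1848] psi 1.1686 | roll units -0.024 then offset units [-5.434e+00  5.816e+00 -5.000e-03] rows>= 6.0
0.40786730937967347
```

>>> {"name": "play_rows", "arguments": {
  "increments": [
    {"offset": [-0.91, 0.97, 0], "roll": -0.02},
    {"offset": [-0.91, 0.97, 0], "roll": 0},
    {"offset": [-0.91, 0.97, 0], "roll": 0},
    {"offset": [-0.91, 0.97, 0], "roll": 0},
    {"offset": [-0.91, 0.97, 0], "roll": 0},
    {"offset": [-0.91, 0.97, 0], "roll": 0},
    {"offset": [0, 0, 0], "roll": 0},
    {"offset": [0, 0, 0], "roll": 0},
    {"offset": [0, 0, 0], "roll": 0}
  ]
}}

```text
clock: 66.7
position: [0.5351, -0.2147, 0.1847]
eef_rot: [-0.001, 0.833, 0.553, -0.0]
wrist_force: [-0.2, -0.7, -1.5]
grip_width: 0.408
```

```bash
python3 - <<'E'
from h import *
snap('wrist','w31')
plan(.5354,-.2147,.1085,1.172); print(bot.get_obs()['grip_width'])
E
```

```text
t 66.75 pos [ 0.5351 -0.2144  0.1849] psi 1.1732 | roll units 0.009 then offset units [-0.004  0.012  2.546] rows>= 3.0
0.40920167247962036
```

View pics/w31.png

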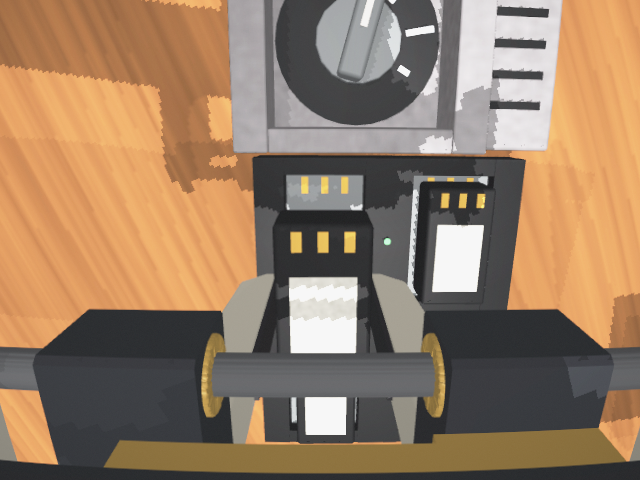

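>>> {"name": "play_rows", "arguments": {
  "increments": [
    {"offset": [0, 0, 0.6], "roll": 0},
    {"offset": [0, 0, 0.6], "roll": 0},
    {"offset": [0, 0, 0.6], "roll": 0},
    {"offset": [0, 0, 0.5], "roll": 0},
    {"offset": [0, 0, 0.23], "roll": 0},
    {"offset": [0, 0, 0], "roll": 0},
    {"offset": [0, 0, 0], "roll": 0}
  ]
}}

```text
clock: 67.45
position: [0.5359, -0.2154, 0.1099]
eef_rot: [0.0, 0.833, 0.553, 0.0]
wrist_force: [-0.1, -0.0, -0.5]
grip_width: 0.411
```

>>> {"name": "play_rows", "arguments": {
  "increments": [
    {"offset": [0, 0, 0], "roll": 0},
    {"offset": [0, 0, 0], "roll": 0},
    {"offset": [0, 0, 0], "roll": 0},
    {"offset": [0, 0, -0.5], "roll": 0},
    {"offset": [0, 0, -0.9], "roll": 0},
    {"offset": [0, 0, -1], "roll": 0},
    {"offset": [0, 0, -1], "roll": 0},
    {"offset": [0, 0, -1], "roll": 0},
    {"offset": [0, 0, 0], "roll": 0},
    {"offset": [0, 0, 0], "roll": 0}
  ],
  "hand": 0.58
}}

```text
clock: 68.45
position: [0.5361, -0.2158, 0.2432]
eef_rot: [0.001, 0.833, 0.553, 0.001]
wrist_force: [-0.3, -0.3, -0.2]
grip_width: 0.578
```

```bash
python3 - <<'E'
from h import *
s=snap('wrist','w32')
cv2.imwrite('pics/d5.png',cv2.resize(s['color'][0:280,200:500,::-1],None,fx=2.1,fy=2.1,interpolation=cv2.INTER_CUBIC))
plan()
E
```

```text
t 68.50 pos [ 0.5354 -0.2154  0.2415] psi 1.1729 | roll units -0.000 then offset units [ 0.  0. -0.] rows>= 0.0
```

View pics/d5.png

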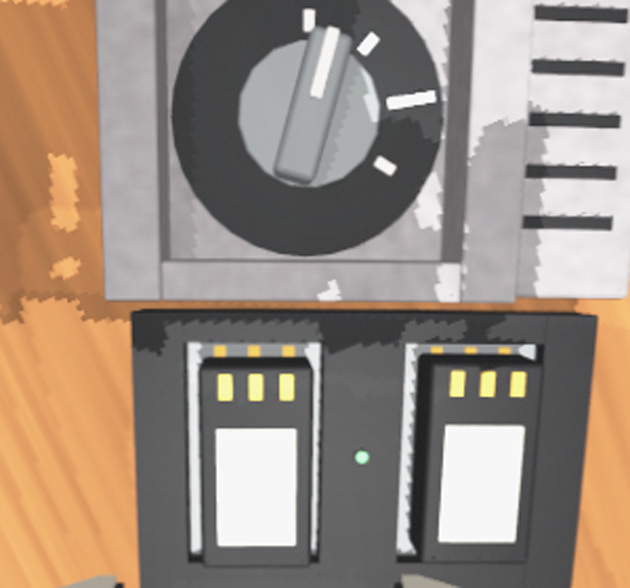

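```bash
python3 - <<'E'
from h import *
s=load('w32'); g=lambda *p:(np.array(p,float)+.5)/2.1-.5+[200,0]
B=plane(s,g((331,27),(296,180)),.068); d=B[0]-B[1]; print('bar ends',B.round(4),np.linalg.norm(d),'ang',np.arctan2(d[1],d[0]),'centre',B.mean(0).round(4))
Wp=plane(s,g((331,30),(317,95)),.068); d=Wp[0]-Wp[1]; print('ptr',np.arctan2(d[1],d[0]),Wp.round(4))
for n,a,b in(('L',(313,33),(276,168)),('R',(350,38),(315,178))):
    E=plane(s,g(a,b),.068);d=E[0]-E[1];print(n,np.arctan2(d[1],d[0]),E.round(4).tolist())
for z in(.04,.044,.048):
    c=plane(s,g((307,117)),z); M=plane(s,g((309,20),(369,43),(411,101),(385,166)),z)
    D=plane(s,g((173,113),(442,108)),z)
    print(z,D.mean(0),np.linalg.norm(D[1]-D[0]),[round(float(x),3) for x in (np.pi/2-.3985)-np.arctan2(M[:,1]+.1189,M[:,0]-.5905)])
print('joint from ptr: charger +y ang',np.pi/2-.3985)
E
```

```text
bar ends [[ 0.6046 -0.1034  0.068 ]
 [ 0.5809 -0.1365  0.068 ]] 0.0407251328405732 ang 0.9491980705836036 centre [ 0.5928 -0.1199  0.068 ]
ptr 0.9631274847753757 [[ 0.6043 -0.1041  0.068 ]
 [ 0.5946 -0.1181  0.068 ]]
L 0.9007792976868828 [[0.5996, -0.103, 0.068], [0.5771, -0.1314, 0.068]]
R 0.9321849901971242 [[0.6083, -0.1079, 0.068], [0.5859, -0.138, 0.068]]
0.04 [ 0.59379917 -0.11769844  0.04      ] 0.08116715654541314 [0.095, 0.762, 1.418, 2.053]
0.044 [ 0.59338008 -0.1181216   0.044     ] 0.08002769068190319 [0.09, 0.77, 1.432, 2.072]
0.048 [ 0.592961   -0.11854475  0.048     ] 0.07888822481839333 [0.085, 0.778, 1.448, 2.091]
joint from ptr: charger +y ang 1.1722963267948965
```

```bash
python3 - <<'E'
from h import *
plan(.5928,-.1196,.18,.936)
E
```

```text
t 68.50 pos [ 0.5354 -0.2154  0.2415] psi 1.1729 | roll units 1.696 then offset units [ 3.707 -0.354  2.052] rows>= 4.0
```

>>> {"name": "play_rows", "arguments": {
  "increments": [
    {"offset": [0, 0, 0], "roll": 0.85},
    {"offset": [0, 0, 0], "roll": 0.85},
    {"offset": [0.93, -0.09, 0], "roll": 0},
    {"offset": [0.93, -0.09, 0], "roll": 0},
    {"offset": [0.93, -0.09, 0], "roll": 0},
    {"offset": [0.92, -0.09, 0], "roll": 0},
    {"offset": [0, 0, 0.7], "roll": 0},
    {"offset": [0, 0, 0.7], "roll": 0},
    {"offset": [0, 0, 0], "roll": 0},
    {"offset": [0, 0, 0], "roll": 0}
  ],
  "hand": 0.32
}}

```text
clock: 69.5
position: [0.5919, -0.1192, 0.1979]
eef_rot: [-0.001, 0.893, 0.451, -0.001]
wrist_force: [-0.4, -0.6, -0.0]
grip_width: 0.321
```

```bash
python3 - <<'E'
from h import *
s=snap('wrist','w33')
plan(.5928,-.1196,.135,.936)
E
```

```text
t 69.55 pos [ 0.5926 -0.1196  0.1992] psi 0.9352 | roll units -0.006 then offset units [0.004 0.005 2.14 ] rows>= 3.0
```

View pics/w33.png

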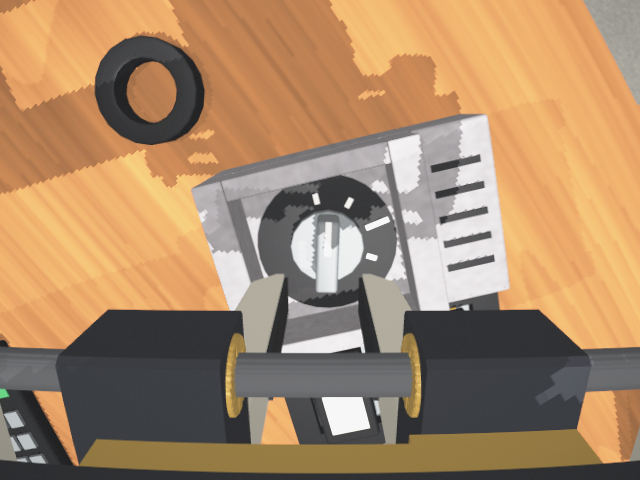

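>>> {"name": "play_rows", "arguments": {
  "increments": [
    {"offset": [0, 0, 0.6], "roll": 0},
    {"offset": [0, 0, 0.6], "roll": 0},
    {"offset": [0, 0, 0.5], "roll": 0},
    {"offset": [0, 0, 0.3], "roll": 0},
    {"offset": [0, 0, 0.13], "roll": 0},
    {"offset": [0, 0, 0], "roll": 0},
    {"offset": [0, 0, 0], "roll": 0}
  ]
}}

```text
clock: 70.25
position: [0.5933, -0.1196, 0.1361]
eef_rot: [0.0, 0.893, 0.451, 0.0]
wrist_force: [1.2, -0.1, 0.1]
grip_width: 0.32
```

>>> {"name": "play_rows", "arguments": {
  "increments": [
    {"offset": [0, 0, 0], "roll": 0},
    {"offset": [0, 0, 0], "roll": 0},
    {"offset": [0, 0, 0], "roll": 0},
    {"offset": [0, 0, 0], "roll": 0},
    {"offset": [0, 0, 0], "roll": 0}
  ],
  "hand": 0.05,
  "newtons": 20
}}

```text
clock: 70.75
position: [0.5934, -0.1197, 0.1359]
eef_rot: [0.001, 0.893, 0.451, 0.001]
wrist_force: [1.8, -1.0, 0.9]
grip_width: 0.125
```

```bash
python3 - <<'E'
from h import *
plan(ps=-.2277); o=bot.get_obs(); print(o['grip_width'],o['wrist_force'],o['wrist_torque'])
E
```

```text
t 70.75 pos [ 0.5934 -0.1197  0.1359] psi 0.9354 | roll units 8.330 then offset units [ 0. -0. -0.] rows>= 0.0
0.12534220770586882 [ 1.79122601 -1.03226314  0.90144777] [-0.24530045 -0.42703365  0.0013791 ]
```

Gripped on the bar (0.125 × 93 ≈ 11.7 mm). Turn clockwise 8.33 units (1.163 rad).

>>> {"name": "play_rows", "arguments": {
  "increments": [
    {"offset": [0, 0, 0], "roll": 0.833},
    {"offset": [0, 0, 0], "roll": 0.833},
    {"offset": [0, 0, 0], "roll": 0.833},
    {"offset": [0, 0, 0], "roll": 0.833},
    {"offset": [0, 0, 0], "roll": 0.833},
    {"offset": [0, 0, 0], "roll": 0.833},
    {"offset": [0, 0, 0], "roll": 0.833},
    {"offset": [0, 0, 0], "roll": 0.833},
    {"offset": [0, 0, 0], "roll": 0.833},
    {"offset": [0, 0, 0], "roll": 0.833}
  ]
}}

```text
clock: 71.75
position: [0.5935, -0.1202, 0.1359]
eef_rot: [0.001, 0.993, -0.116, 0.001]
wrist_force: [3.7, -3.1, 0.5]
grip_width: 0.124
```

>>> {"name": "play_rows", "arguments": {
  "increments": [
    {"offset": [0, 0, 0], "roll": 0},
    {"offset": [0, 0, 0], "roll": 0}
  ]
}}

```text
clock: 71.95
position: [0.5935, -0.1202, 0.1359]
eef_rot: [0.001, 0.994, -0.113, 0.001]
wrist_force: [3.5, -3.4, 0.8]
grip_width: 0.124
```

```bash
python3 - <<'E'
from h import *
plan(ps=-.2277); o=bot.get_obs(); print(o['grip_width'],o['wrist_force'],o['wrist_torque'])
E
```

```text
t 71.95 pos [ 0.5935 -0.1202  0.1359] psi -0.2260 | roll units 0.012 then offset units [ 0. -0. -0.] rows>= 0.0
0.12423477190559501 [ 3.492188   -3.38950708  0.80360501] [-0.6294137  -0.63182189 -0.04099211]
```

>>> {"name": "play_rows", "arguments": {
  "increments": [
    {"offset": [0, 0, 0], "roll": 0},
    {"offset": [0, 0, 0], "roll": 0},
    {"offset": [0, 0, 0], "roll": 0},
    {"offset": [0, 0, -0.5], "roll": 0},
    {"offset": [0, 0, -1], "roll": 0},
    {"offset": [0, 0, -1], "roll": 0},
    {"offset": [-0.6, 0.3, -0.5], "roll": 0},
    {"offset": [-0.6, 0.3, 0], "roll": 0},
    {"offset": [0, 0, 0], "roll": 0},
    {"offset": [0, 0, 0], "roll": 0}
  ],
  "hand": 0.32
}}

```text
clock: 72.95
position: [0.5539, -0.1288, 0.2261]
eef_rot: [-0.0, 0.994, -0.114, 0.0]
wrist_force: [0.4, -0.8, -1.2]
grip_width: 0.322
```

```bash
python3 - <<'E'
from h import *
s=snap('wrist','w34'); plan()
E
```

```text
t 73.00 pos [ 0.5541 -0.1287  0.2256] psi -0.2277 | roll units -0.000 then offset units [ 0. -0. -0.] rows>= 0.0
```

View pics/w34.png

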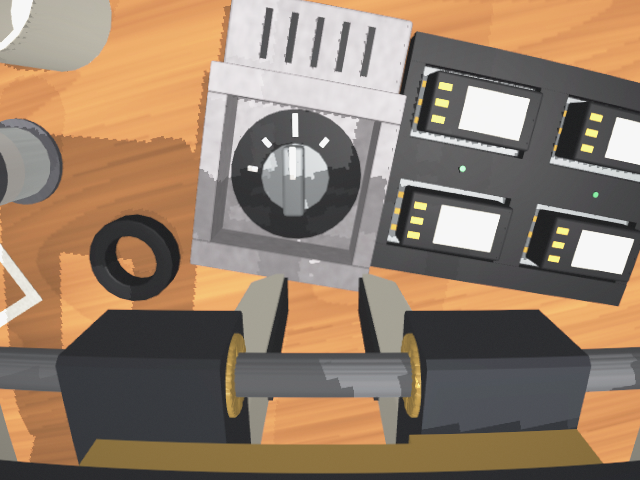

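>>> {"name": "play_rows", "arguments": {
  "increments": [
    {"offset": [0, 0, -1], "roll": 0},
    {"offset": [0, 0, -1], "roll": 0},
    {"offset": [-0.6, 0, -1], "roll": -0.5},
    {"offset": [-0.6, 0.6, -1], "roll": -1},
    {"offset": [0, 0.9, 0], "roll": -1},
    {"offset": [-0.3, 0.9, 0], "roll": -1},
    {"offset": [-0.5, 0.9, 0], "roll": -1},
    {"offset": [-0.8, 0.6, 0], "roll": -1},
    {"offset": [-0.9, 0.3, 0], "roll": -1},
    {"offset": [-0.9, 0, 0], "roll": -1}
  ]
}}

```text
clock: 74.0
position: [0.4473, -0.2902, 0.3448]
eef_rot: [-0.0, 0.916, 0.401, -0.0]
wrist_force: [0.9, 0.3, -0.4]
grip_width: 0.32
```

>>> {"name": "play_rows", "arguments": {
  "increments": [
    {"offset": [-0.9, 0, 0], "roll": -1},
    {"offset": [-0.9, 0, 0], "roll": -1},
    {"offset": [0, 0, 0], "roll": 0},
    {"offset": [0, 0, 0], "roll": 0},
    {"offset": [0, 0, 0], "roll": 0}
  ]
}}

```text
clock: 74.5
position: [0.4141, -0.3304, 0.3451]
eef_rot: [-0.0, 0.853, 0.522, 0.0]
wrist_force: [0.2, -0.6, -0.2]
grip_width: 0.324
```

```bash
python3 - <<'E'
from h import *
s=snap('wrist','w35'); t=snap('top','t35'); c=snap('scene','s35'); plan()
cv2.imwrite('pics/e1.png',cv2.resize(t['color'][120:300,170:470,::-1],None,fx=2.6,fy=2.6,interpolation=cv2.INTER_CUBIC))
E
```

```text
t 74.65 pos [ 0.4141 -0.3303  0.3453] psi 1.0992 | roll units -0.000 then offset units [ 0.  0. -0.] rows>= 0.0
```

View pics/e1.png

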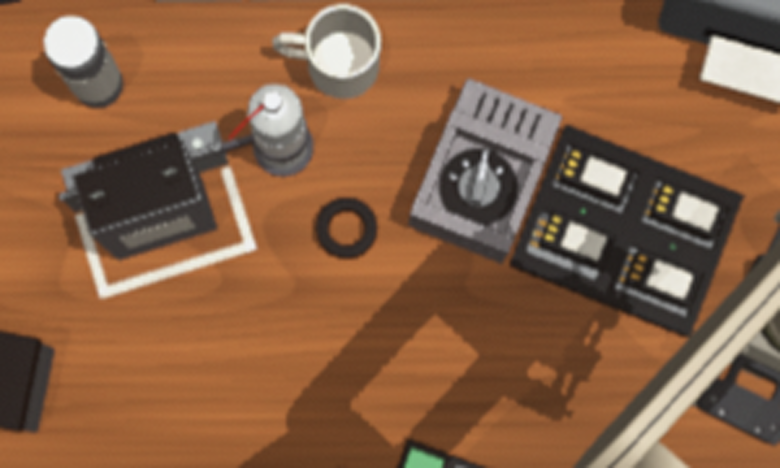

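View pics/s35.png

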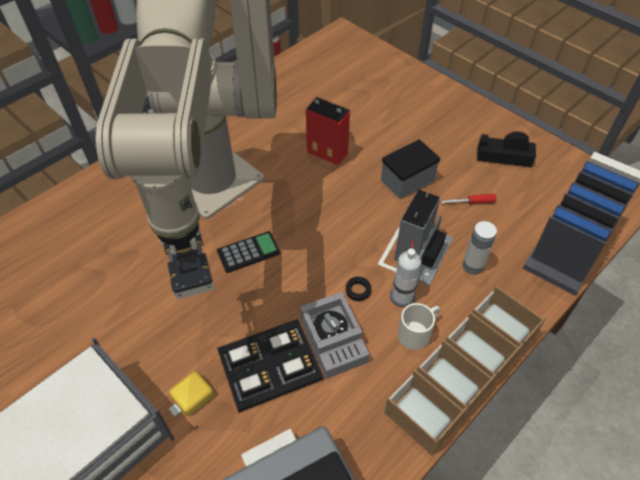

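View pics/w35.png

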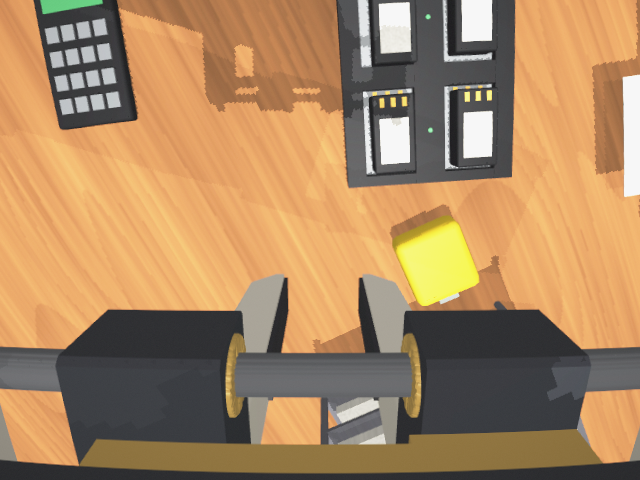

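```bash
python3 - <<'E'
from h import *
s=load('w15')
P=plane(s,[(275.5,206.5),(361,206.5)],.164);d=P[1]-P[0];M=P.mean(0)[:2]-[.6048,.2195]
e=np.array([np.cos(.3),np.sin(.3)]);n=np.array([-e[1],e[0]])
print('batt L top edge: yaw',np.arctan2(d[1],d[0]),np.linalg.norm(d),'x',M@e,'y centre',M@n-.055)
s=load('w34'); B=plane(s,[(294,146),(294,214)],.068); d=B[0]-B[1]; print('dial',1.1723-np.arctan2(d[1],d[0]),np.linalg.norm(d))
print('closing',bot.close_job())
E
```

```text
batt L top edge: yaw 0.29789277100952954 0.0564355429708168 x -0.03336809022192187 y centre 0.0017997410045464263
dial 1.41669235194191 0.03886165933414099
the job is handed in; nothing more can be done
closing None
```

The whole job was done in the order asked and handed in at about 75 s of the 210 s allowed. No check failed, and no verdict was reported.

- **Cleaner:** I pressed the clamped can's cap straight down to its stop, where the force jumped from about 7 N to 18 N. I then lifted off, and the pictures show the cap back up.
- **Battery:** I walked the grey battery into the bay in five rock-and-swing steps, left and right in turn, with one bottom end on the bench throughout. After letting go, its middle measured x ≈ -33 mm and y ≈ +2 mm in the dock frame, square to within about 0.003 rad and standing upright.
- **Scanner packs:** All four were present, and each lies flat in its own bay with its contacts towards the bay's contacts. The last pack was turned once on the desk and regripped to manage that. I saw no pack knocked aside.
- **Dial:** I turned it clockwise from about 0.24 rad to the long mark. It measured 1.417 rad in the last wrist picture and 1.40 rad by the tool's angle; the 0.02 rad gap is within the picture error.
- **Other things on the desk:** The last scene picture shows them where they started. The gripper was clear of everything at the hand-in.

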